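# Square up the drying boards on the pull-out tray

### The job

Pull the white cabinet's tray out to its stop, then slide the wooden board that lies on the cabinet top onto the two boards in the tray. Gently push all three into one squarely aligned pile, tight in the tray's near right corner as seen from the robot (each board's long edge against the raised front, and their short edges flush at the right-hand wall), so that they dry flat; leave the tray out and leave the steel weight and the tongs where they are.

Things in the scene. Friction and masses are not known exactly. Their poses are not given: they have to be found in the camera images.
- tray (a joint): Pull-out of the white plastic tray in the cabinet, in m: 0 is closed, 0.155 is fully out at the stop. It slides towards the robot, along -x of point tray_corner, with about 2 N of friction, and stays where it is left.
- tray_corner (a point): Tray's inside corner, moving with it: its floor (98 mm above the table), inner face of the raised front and of the right (-y) wall meet here. x points into the cabinet, y left along the front, z up. Inside 260 mm wide; right wall 32 mm high, left rim 8 mm. A board tight in the corner has its origin at x = 0.045, y = 0.070 and z = 0, 0.020 or 0.040 as first, second, third of the pile.
- lip (a point): Middle of the top edge of the tray's raised front, on the inner face. The front is 10 mm thick, 284 mm wide; its top is 66 mm above the tray's floor and 18 mm above the cabinet's top panel, so fingertips set on the panel just behind it can hook it. Axes as tray_corner.
- panel_edge (a point): Middle of the front edge of the cabinet's top panel (a closed lid), on its upper face, 146 mm above the table; fixed. Axes as tray_corner. The panel is 5 mm thick, 480 mm wide and runs 340 mm back (+x). Its upper face is 48 mm above the tray's floor. With the tray fully out, 155 mm of open tray lie between its front and this edge.
- board_low: Plain light-wood rectangular board, 90 x 140 x 20 mm, about 0.17 kg, too wide to grasp across its width. Origin: centre of its underside; x along the 90 mm side, y along the 140 mm side, z up (half a turn makes no difference). Lies askew on the tray's floor, under the cabinet's top panel until the tray is pulled out.
- board_mid: Plain light-wood rectangular board, 90 x 140 x 20 mm, about 0.17 kg, too wide to grasp across its width. Origin: centre of its underside; x along the 90 mm side, y along the 140 mm side, z up (half a turn makes no difference). Lies askew on board_low.
- board_top: Plain light-wood rectangular board, 90 x 140 x 20 mm, about 0.17 kg, too wide to grasp across its width. Origin: centre of its underside; x along the 90 mm side, y along the 140 mm side, z up (half a turn makes no difference). Lies flat on the cabinet's top panel, behind the raised front.
- weight: Bystander: turned steel weight with a knob, 64 mm across, 56 mm high, at the right of the cabinet top. Origin: centre of its underside.
- tongs: Bystander: wooden tongs, about 205 mm long (along x), 40 mm wide, 14 mm high, at the left of the cabinet top. Origin: middle of its underside.
Things that resemble listed ones, but are neither listed nor needed, are in the scene too. What is shaped like the board_top but purple or red is not meant.

How it is judged:
On the way, in this order (a step that is already met when the one before it is completed fails the run):
1. the tray is pulled out to its stop (value of joint tray above 0.15 m), for 0.1 s.
2. the third board lies flat on the two boards in the tray (z of board_top in the frame of tray_corner between 0.035 and 0.045 m and angle between board_top's own z axis and vertical below 0.05 rad and x of board_top in the frame of tray_corner below 0.115 m), for 0.1 s.
At the end, for the whole second after the job is handed in: The tray is out to within 6 mm of its stop, and the three boards lie flat on one another and at rest in its near right corner: each within 3.5 mm of touching the raised front and within 3.5 mm of flush with the right-hand wall, and turned by less than 0.035 rad (2 degrees) from the tray's edges (value of joint tray above 0.149 m and x of board_low in the frame of tray_corner between 0.0415 and 0.0485 m and y of board_low in the frame of tray_corner between 0.0665 and 0.0735 m and z of board_low in the frame of tray_corner between -0.004 and 0.004 m and angle between the x axis of each of board_low, board_mid, board_top and the x axis of tray_corner, either way round below 0.035 rad and angle between each of board_low, board_mid, board_top's own z axis and vertical below 0.04 rad and linear speed of each of board_low, board_mid, board_top below 0.01 m/s and x of board_mid in the frame of tray_corner between 0.0415 and 0.0485 m and y of board_mid in the frame of tray_corner between 0.0665 and 0.0735 m and z of board_mid in the frame of tray_corner between 0.016 and 0.024 m and x of board_top in the frame of tray_corner between 0.0415 and 0.0485 m and y of board_top in the frame of tray_corner between 0.0665 and 0.0735 m and z of board_top in the frame of tray_corner between 0.036 and 0.044 m).
It fails at once if the weight is shifted by more than 15 mm or tipped (distance of weight from where it was at the start of the episode above 0.015 m or angle between weight's own z axis and vertical above 0.25 rad).
It fails at once if the tongs is shifted by more than 15 mm or tipped (distance of tongs from where it was at the start of the episode above 0.015 m or angle between tongs's own z axis and vertical above 0.25 rad).
It fails at once if a board is shoved roughly (over 60 N from the fingers) (contact force between the fingers and board_low above 60 N or contact force between the fingers and board_mid above 60 N or contact force between the fingers and board_top above 60 N).
It also fails if it takes over 70 s, if anything falls off the work surface, if the arm or the gripper's body presses on something with over 40 N, if the wrist force passes 120 N, or if a joint passes its speed limit or range.

### The arm

A 6-joint arm with a two-finger parallel gripper is mounted at the origin on the work surface. World frame = base frame: x ahead of the robot, y to its left, z up, the work surface at z = 0. Lengths are in m, angles in rad, forces in N, time in s.
With the tool pointing down it reaches from about 0.35 to 0.775 m from the base axis. Payload 7.3 kg.
Tool frame: the origin (TCP) lies midway between the tips of the shut fingers; the grasp point (between the pads) lies 19 mm behind it (tcp_to_grasp is the distance from the TCP to the grasp point, in m); z points along the fingers, y is the line along which they close (so a half turn about z gives the same grasp; the last joint's range is limited). The gripper opens to 92 mm and grips with 3 to 60 N. Pads are 19 mm wide; open, the fingers measure 130 mm over their backs; the gripper's body (75 mm by 190 mm) begins 47 mm behind the grasp point.
Start: joints at [-0.146, 0.342, 1.524, -0, 1.275, -0.146], TCP at [0.525, 0, 0.205] pointing down, gripper open.
Joint ranges: [-2.53, 2.53], [-0.77, 2.02], [0.04, 2.7], [-1, 4.14], [0.28, 2.66], [-3.11, 3.11]. Speed limits (rad/s): [2.57, 2.57, 3.14, 3.14, 3.14, 3.14].

### API

Orientations are given as [roll, pitch, yaw] about the fixed x, y, z axes, in that order (R = Rz(yaw) Ry(pitch) Rx(roll)).
In Python, from cell import observe, read_camera, calibration, hand_in, tcp_to_grasp gives the robot as it stands.
- The arm moves only by the tool send_rows, never from a script. Its argument "targets" is a list of rows, each a list of 5 numbers: the opening, from 0 (shut) to 1 (fully open), then the shift along the world's x, y, z in m, then the turn about the world's z in rad. A call has 1 to 5 rows; each row shifts and turns the commanded pose from where the row before left it; what a row does not reach is not made up. A row lasts 1/10 s, in which the tool goes at most 50 mm and 8.59 degrees, less where a joint would pass 70% of its speed; a pose out of reach is approached as far as the arm can. A call is refused whole if a number of a shift passes 0.05 or a number of a turn 0.15, either way. A call with a gripper value outside its range is refused whole. The fingers move at their own pace and stop on an object; "grip_force" is the grip in N (left out, the last holds). Time passes only in rows, so rows that do not move let the fingers close. It gives the time, the measured TCP pose, the force, the opening and the grip force at its end, in the units of the state.
- observe(): the state, without advancing time (a new reading comes with each control period).
- read_camera(name): name is "scene" or "side" or "wrist"; returns (picture, depth): 384x512x3 uint8, red, green, blue; 384x512 float32, m along the optical axis (not along the pixel's ray), 0 where there is no reading.
- calibration(name): a dict with "intrinsics" (3x3 intrinsics, pixels), "world_to_cam" (4x4, takes a point from world to camera coordinates); the wrist camera has in their place "hand_eye" (4x4, takes a point from camera to tool coordinates, whose origin is the TCP and whose axes are the flange's). Camera axes: x right, y up, looking along -z (the intrinsics and any distortion apply to the point x, -y, -z); pixel columns grow to the right and rows downward; lengths in m; the calibration is good to about 2 mm. A picture is of the moment at which its call begins: read the wrist's pose just before it. calibration takes no time and is no camera call.
- hand_in(): hands the job in; it is judged then, once.
The state is a dict: "time": time; "qpos": joint angles; "qvel": joint speeds; "joint_efforts": joint torques, N m; "tool_pos": TCP position; "tool_rot": TCP orientation; "contact_force": force on the tool from outside, world axes, zero at the start; "torque": the same for the moment, N m; "opening": finger opening in m; "grip_force": force on a finger pad.
Only numpy, scipy, OpenCV 4.12 (cv2) and the standard library are available. Lean on these libraries where they do the work, as an engineer would, in place of code of your own. Each camera call takes 0.05 s, during which the arm holds its last target. There are 200 camera calls.

## Working session

There is one attempt and no reset: what is moved stays moved. The work goes in short steps, Python scripts to look and compute and a tool call to move; the robot and the scene stay as the last step left them, time stands still between calls to the robot, and variables do not carry over. Pictures are saved under pics/ and viewed, at most 10 in all, crops included, and the job is handed in when it is done.

Besides the shell and the picture viewer there is one more tool, called after "Request:" as name(argument=value, ...) on one line, values as JSON. send_rows: Moves the arm, as the interface text tells. Its arguments: {"type":"object","properties":{"targets":{"type":"array","items":{"type":"array","items":{"type":"number"}}},"grip_force":{"type":"number"}},"required":["targets"]}

```bash
ls; mkdir -p pics; cat > h.py <<'E'
import numpy as np, cv2
from cell import *
from scipy.spatial.transform import Rotation as R
def T_wc(name,st=None):
    c=calibration(name)
    if 'world_to_cam' in c: return np.linalg.inv(np.array(c['world_to_cam'])),np.array(c['intrinsics'])
    return c
def shot(name,fn=None):
    st=observe(); p,d=read_camera(name); c=calibration(name)
    if name=='wrist':
        T=np.eye(4);r=np.array(st['tool_rot']);T[:3,:3]=R.from_euler('xyz',r).as_matrix();T[:3,3]=st['tool_pos'];W=T@np.array(c['hand_eye'])
    else: W=np.linalg.inv(np.array(c['world_to_cam']))
    if fn: cv2.imwrite('pics/'+fn,p[:,:,::-1])
    return p,d,W,np.array(c['intrinsics'])
def cloud(d,W,K):
    v,u=np.mgrid[:d.shape[0],:d.shape[1]]
    X=np.stack([(u-K[0,2])/K[0,0]*d,-(v-K[1,2])/K[1,1]*d,-d,np.ones_like(d)],-1)
    P=(X@W.T)[...,:3]; P[d==0]=np.nan; return P
E
python3 - <<'E'
from h import *
print(observe()); print(calibration('scene').keys(),calibration('wrist').keys())
ims=[]
for n in ['scene','side','wrist']:
    p,d,W,K=shot(n); print(n,W.round(3).tolist(),K.round(1).tolist()); ims.append(p); np.savez(f'/tmp/{n}.npz',p=p,d=d,W=W,K=K)
ims.append(ims[0]*0)
m=np.vstack([np.hstack(ims[:2]),np.hstack(ims[2:])])
cv2.imwrite('pics/a.png',cv2.resize(m,(800,600),interpolation=cv2.INTER_AREA)[:,:,::-1])
E
```

```text
pics
{'time': 0.0, 'qpos': array([-1.45989828e-01,  3.42742023e-01,  1.52505845e+00, -6.06646600e-06,
        1.27542188e+00, -1.45989322e-01]), 'qvel': array([-0.0013091 , -0.00130207, -0.00096158,  0.0009279 ,  0.00094297,
       -0.00079172]), 'joint_efforts': array([ 7.61924657e-04, -4.31245601e+01, -2.44219762e+01,  7.17750052e-02,
        5.59406646e-02, -1.04314388e-04]), 'tool_pos': array([5.24529686e-01, 9.47558619e-05, 2.03820536e-01]), 'tool_rot': array([-3.13997945e+00, -2.31335097e-04,  1.57079740e+00]), 'contact_force': array([ 0.0410389 , -0.26146185,  0.30555474]), 'torque': array([ 0.03266376,  0.04743596, -0.02286667]), 'grip_force': 0.0, 'opening': 0.09173743732949069}
dict_keys(['intrinsics', 'world_to_cam']) dict_keys(['intrinsics', 'hand_eye'])
scene [[0.399, -0.633, 0.663, 1.233], [0.917, 0.259, -0.304, -0.242], [0.021, 0.729, 0.684, 0.774], [0.0, 0.0, 0.0, 1.0]] [[384.9, 0.0, 257.8], [0.0, 384.9, 187.6], [0.0, 0.0, 1.0]]
side [[0.984, 0.101, -0.148, 0.45], [-0.18, 0.573, -0.8, -0.729], [0.004, 0.813, 0.582, 0.658], [0.0, 0.0, 0.0, 1.0]] [[400.0, 0.0, 261.1], [0.0, 400.0, 188.4], [0.0, 0.0, 1.0]]
wrist [[1.0, -0.0, 0.001, 0.524], [-0.0, 0.965, 0.264, 0.071], [-0.001, -0.264, 0.965, 0.383], [0.0, 0.0, 0.0, 1.0]] [[341.0, 0.0, 250.0], [0.0, 341.0, 190.9], [0.0, 0.0, 1.0]]
```

View pics/a.png

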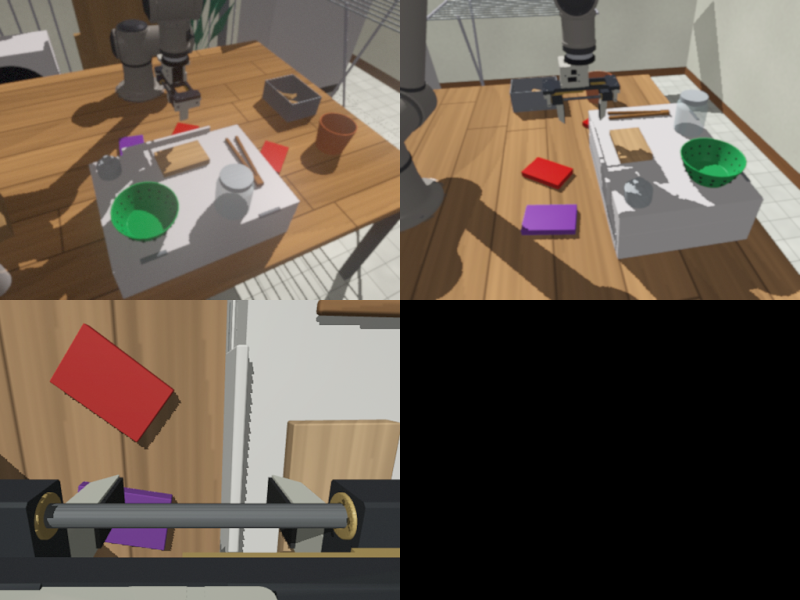

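The views show: wood board on the panel at scene (183,155) / side (630,145) in the mosaic. Look-alikes: red boards at side (548,172), a red one at scene (272,155), and the purple one at side (550,218), all on the table, plus the wooden tongs at scene (243,162). The choice is the light-wood board on the panel.

```bash
python3 - <<'E'
from h import *
def rect(pts):
    r=cv2.minAreaRect((pts*1000).astype(np.float32)); return r, cv2.boxPoints(r).round(1).tolist()
out=[]
for n in ['scene','side','wrist']:
    z=np.load(f'/tmp/{n}.npz');p,d,W,K=[z[k] for k in 'pdWK'];P=cloud(d,W,K)
    hsv=cv2.cvtColor(p,cv2.COLOR_RGB2HSV)
    Z=P[...,2]
    wood=(hsv[...,1]>60)&(hsv[...,0]<25)&(abs(Z-.166)<.008)&(P[...,0]>.5)&(P[...,0]<1)
    m=cv2.morphologyEx(wood.astype(np.uint8),cv2.MORPH_OPEN,np.ones((3,3)))
    k,l,s,c=cv2.connectedComponentsWithStats(m)
    for i in range(1,k):
        if s[i,4]>60:
            q=P[l==i]; r=rect(q[:,:2]); print(n,'wood',s[i,4],c[i].round(),np.median(q[:,2]).round(4),r)
    white=(hsv[...,1]<50)
    lip=white&(abs(Z-.164)<.005)&(P[...,0]>.5)&(P[...,0]<.66)
    m=cv2.morphologyEx(lip.astype(np.uint8),cv2.MORPH_OPEN,np.ones((2,2)))
    k,l,s,c=cv2.connectedComponentsWithStats(m)
    for i in range(1,k):
        if s[i,4]>50:
            q=P[l==i]; print(n,'lip',s[i,4],c[i].round(),np.median(q[:,2]).round(4),rect(q[:,:2]))
    pan=(hsv[...,1]<50)&(abs(Z-.146)<.004)&(P[...,0]>.5)
    q=P[pan]; print(n,'panel',len(q),np.median(q[:,2]).round(4),rect(q[:,:2]))
    # weight / other tall things on panel
    tall=(Z>.152)&(P[...,0]>.53)&(P[...,0]<1.0)&(abs(P[...,1])<.35)&(Z<.35)
    m=cv2.morphologyEx(tall.astype(np.uint8),cv2.MORPH_OPEN,np.ones((3,3)))
    k,l,s,c=cv2.connectedComponentsWithStats(m)
    for i in range(1,k):
        if s[i,4]>100:
            q=P[l==i]; print(n,'tall',s[i,4],c[i].round(),'lo',q.min(0).round(3),'hi',q.max(0).round(3))
z=np.load('/tmp/side.npz');p=z['p']
cv2.imwrite('pics/b.png',cv2.resize(p[100:340,200:480],None,fx=2.5,fy=2.5)[:,:,::-1])
E
```

```text
scene wood 1810 [231. 201.] 0.165 (((654.433837890625, -39.39826965332031), (90.5279769897461, 139.60226440429688), 1.1381980180740356), [[607.7999877929688, 29.5], [610.5999755859375, -110.0999984741211], [701.0999755859375, -108.30000305175781], [698.2999877929688, 31.299999237060547]])
scene lip 383 [213. 178.] nan (((529.5280151367188, 20.707107543945312), (114.88298034667969, 409.0517883300781), 25.16141128540039), [[390.6000061035156, 181.39999389648438], [564.5, -188.8000030517578], [668.5, -140.0], [494.6000061035156, 230.1999969482422]])
scene lip 93 [143. 224.] 0.1602 (((640.9833984375, -231.21444702148438), (24.342281341552734, 60.75288772583008), 20.161407470703125), [[619.0999755859375, -206.89999389648438], [640.0, -263.8999938964844], [662.9000244140625, -255.5], [641.9000244140625, -198.5]])
scene panel 17852 0.1451 (((737.5045166015625, -48.79493713378906), (481.49957275390625, 348.9335021972656), 89.89323425292969), [[562.5999755859375, -289.20001220703125], [911.5, -289.8999938964844], [912.4000244140625, 191.60000610351562], [563.5, 192.3000030517578]])
scene tall
[... 2969 characters left out ...]
9694824219]])
wrist lip 422 [299. 308.] nan (((548.634521484375, -41.29395294189453), (12.019343376159668, 130.6710205078125), 15.874523162841797), [[525.0, 19.899999618530273], [560.7000122070312, -105.80000305175781], [572.2999877929688, -102.5], [536.5, 23.200000762939453]])
wrist panel 35033 0.1444 (((637.3609008789062, 12.645179748535156), (236.01686096191406, 164.2634735107422), 89.91996002197266), [[555.0999755859375, -105.19999694824219], [719.2999877929688, -105.5], [719.7000122070312, 130.5], [555.4000244140625, 130.8000030517578]])
wrist tall 1914 [462.   9.] lo [0.621 0.117 0.152] hi [0.685 0.128 0.157]
wrist tall 46024 [404. 271.] lo [ 0.53  -0.098  0.152] hi [0.696 0.095 0.338]
```

View pics/b.png

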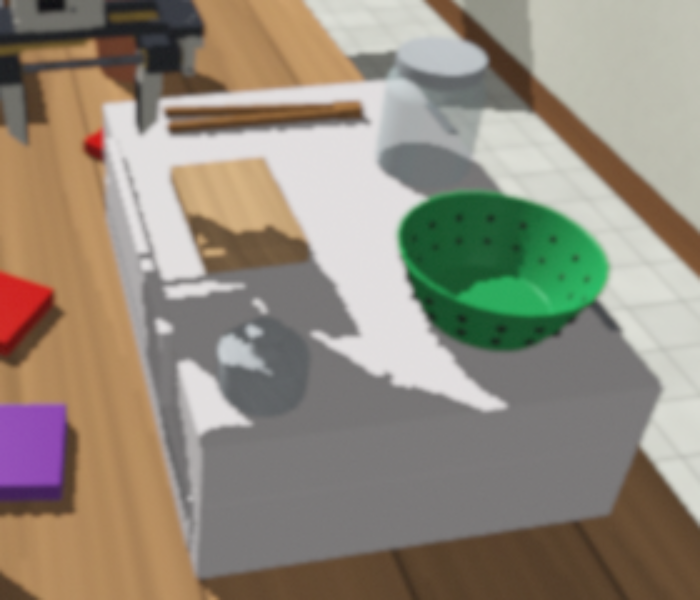

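Close crop confirms the choice: light wood board on the panel at crop (240,215), behind the front strip at (135,215); the weight is at (262,365), the tongs at (265,115). Hooking the tray with shut fingers turned a quarter turn.

Request:
send_rows(targets=[[0,0.012,-0.01,0,-0.15],[0,0.012,-0.01,0,-0.15],[0,0.012,-0.01,0,-0.15],[0,0.012,-0.01,0,-0.15],[0,0.012,-0.009,0,-0.15]], grip_force=10)

```text
time: 0.65
tool_pos: [0.5853, -0.0494, 0.2042]
tool_rot: [-3.141, 0.0, 0.815]
contact_force: [0.3, -0.0, 0.4]
opening: 0.0564
grip_force: 0.0
```

Request:
send_rows(targets=[[0,0,0,0,-0.15],[0,0,0,0,-0.15],[0,0,0,0,-0.15],[0,0,0,0,-0.15],[0,0,0,0,-0.15]])

```text
time: 1.15
tool_pos: [0.5848, -0.049, 0.2041]
tool_rot: [-3.141, 0.001, 0.065]
contact_force: [0.7, -0.4, -0.4]
opening: 0.016
grip_force: 0.0
```

Request:
send_rows(targets=[[0,0,0,0,-0.07],[0,0,0,0,0],[0,0,0,0,0]])

```text
time: 1.45
tool_pos: [0.5849, -0.0489, 0.2043]
tool_rot: [-3.142, 0.001, 0.003]
contact_force: [-0.3, 0.3, 0.4]
opening: 0.0002
grip_force: 0.0
```

Request:
send_rows(targets=[[0,0,0,-0.02,0],[0,0,0,-0.02,0],[0,0,0,-0.01,0],[0,0,0,0,0]])

```text
time: 1.85
tool_pos: [0.5841, -0.0488, 0.153]
tool_rot: [-3.141, 0.003, 0.002]
contact_force: [-0.7, -0.4, 0.1]
opening: 0.0004
grip_force: 0.0
```

Request:
send_rows(targets=[[0,-0.005,0,0,0],[0,-0.005,0,0,0],[0,-0.01,0,0,0],[0,-0.01,0,0,0],[0,-0.01,0,0,0]])

```text
time: 2.35
tool_pos: [0.544, -0.049, 0.1549]
tool_rot: [3.141, -0.0, 0.001]
contact_force: [-0.4, 0.2, 0.5]
opening: 0.0002
grip_force: 0.0
```

```bash
python3 - <<'E'
from h import *
p,d,W,K=shot('side','c.png');P=cloud(d,W,K)
m=(abs(P[...,2]-.162)<.006)&(P[...,0]<.6)&(P[...,0]>.35)&(abs(P[...,1]+.05)<.15)
q=P[m];q=q[abs(q[:,1]+.049)>.04];print(len(q),np.percentile(q,[5,50,95],axis=0).round(3))
E
```

```text
206 [[ 0.556 -0.189  0.158]
 [ 0.56  -0.148  0.164]
 [ 0.565 -0.097  0.166]]
```

View pics/c.png

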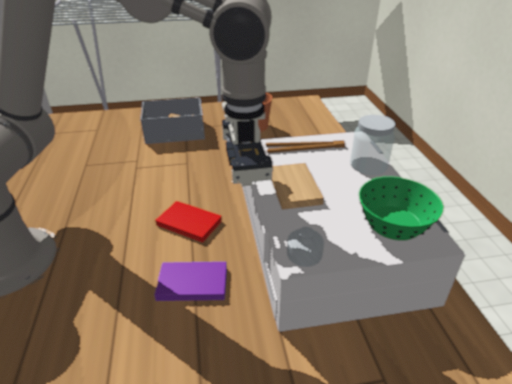

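```bash
python3 - <<'E'
from h import *
print(observe()['tool_pos'])
p,d,W,K=shot('scene');P=cloud(d,W,K)
m=(abs(P[...,2]-.162)<.006)&(P[...,0]<.6)&(P[...,0]>.35)&(abs(P[...,1]+.05)<.15)
q=P[m]
for a in np.arange(-.2,.1,.02):
    s=q[(q[:,1]>a)&(q[:,1]<a+.02)]
    if len(s): print(a.round(2),len(s),s.min(0).round(3),s.max(0).round(3))
cv2.imwrite('pics/d.png',cv2.resize(p[80:280,90:330],None,fx=3,fy=3)[:,:,::-1])
E
```

```text
[ 0.54260015 -0.04881692  0.15485868]
-0.2 24 [ 0.558 -0.191  0.158] [ 0.567 -0.18   0.165]
-0.18 44 [ 0.558 -0.18   0.156] [ 0.569 -0.16   0.166]
-0.16 43 [ 0.555 -0.16   0.157] [ 0.57  -0.14   0.165]
-0.14 42 [ 0.558 -0.14   0.156] [ 0.569 -0.121  0.165]
-0.12 42 [ 0.557 -0.12   0.156] [ 0.568 -0.101  0.166]
-0.1 42 [ 0.558 -0.099  0.156] [ 0.569 -0.08   0.165]
-0.08 39 [ 0.556 -0.079  0.156] [ 0.568 -0.06   0.165]
-0.06 37 [ 0.557 -0.059  0.157] [ 0.568 -0.04   0.164]
-0.04 38 [ 0.557 -0.039  0.156] [ 0.568 -0.02   0.166]
-0.02 38 [ 0.558 -0.019  0.156] [ 0.569 -0.     0.165]
-0.0 33 [0.557 0.    0.156] [0.568 0.019 0.166]
0.02 37 [0.556 0.02  0.157] [0.569 0.039 0.165]
0.04 32 [0.557 0.04  0.157] [0.568 0.06  0.165]
0.06 32 [0.559 0.06  0.157] [0.569 0.08  0.166]
0.08 19 [0.558 0.08  0.157] [0.568 0.091 0.165]
```

View pics/d.png

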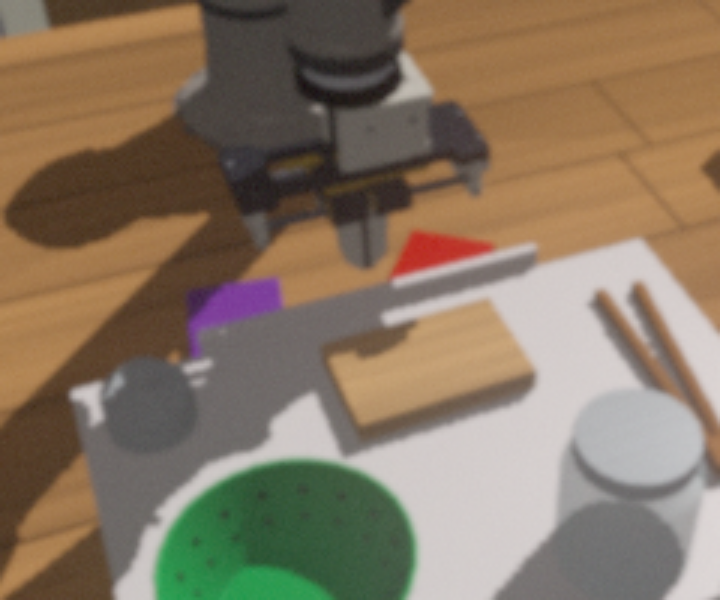

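The picture shows the fingertip at (365,262), now in front of the unmoved raised front: it passed over it. Measuring the real tip height.

```bash
python3 - <<'E'
from h import *
print(observe()['tool_pos'])
for n in ['scene','side','wrist']:
    p,d,W,K=shot(n);P=cloud(d,W,K)
    m=(abs(P[...,0]-.543)<.03)&(abs(P[...,1]+.049)<.03)&(P[...,2]>.1)&(P[...,2]<.24)
    m&=~((abs(P[...,0]-.563)<.008)&(P[...,2]<.168))
    q=P[m];print(n,len(q))
    if len(q):
        print(np.percentile(q[:,2],[0,1,3,10]).round(4)); s=q[q[:,2]<q[:,2].min()+.012];print(s.min(0).round(3),s.max(0).round(3))
E
```

```text
[ 0.54360228 -0.04888487  0.15493285]
scene 253
[0.1434 0.1446 0.1459 0.1832]
[ 0.571 -0.077  0.143] [ 0.573 -0.029  0.147]
side 54
[0.1446 0.145  0.1456 0.1461]
[ 0.571 -0.077  0.145] [ 0.573 -0.026  0.148]
wrist 1276
[0.143  0.1433 0.1436 0.1443]
[ 0.571 -0.079  0.143] [ 0.573 -0.019  0.147]
```

```bash
python3 - <<'E'
from h import *
for n in ['scene','side','wrist']:
    p,d,W,K=shot(n);P=cloud(d,W,K)
    m=(abs(P[...,0]-.535)<.04)&(abs(P[...,1]+.049)<.06)&(P[...,2]>.167)&(P[...,2]<.26)
    q=P[m];print(n,len(q))
    for a in np.arange(.165,.26,.01):
        s=q[(q[:,2]>a)&(q[:,2]<a+.01)]
        if len(s): print(a.round(3),len(s),s.min(0).round(3),s.max(0).round(3))
E
```

```text
scene 332
0.175 21 [ 0.553 -0.062  0.177] [ 0.558 -0.041  0.185]
0.185 44 [ 0.54  -0.069  0.185] [ 0.559 -0.036  0.194]
0.195 55 [ 0.539 -0.07   0.195] [ 0.559 -0.036  0.205]
0.205 52 [ 0.543 -0.07   0.205] [ 0.559 -0.036  0.215]
0.215 61 [ 0.545 -0.071  0.215] [ 0.559 -0.034  0.224]
0.225 6 [ 0.555 -0.046  0.227] [ 0.557 -0.035  0.234]
0.235 5 [ 0.535 -0.082  0.238] [ 0.558 -0.082  0.242]
0.245 15 [ 0.522 -0.092  0.246] [ 0.575 -0.048  0.255]
0.255 73 [ 0.517 -0.109  0.255] [0.575 0.011 0.26 ]
side 67
0.175 10 [ 0.534 -0.061  0.178] [ 0.555 -0.054  0.185]
0.185 26 [ 0.534 -0.07   0.185] [ 0.556 -0.058  0.195]
0.195 1 [ 0.554 -0.068  0.195] [ 0.554 -0.068  0.195]
0.245 12 [ 0.509 -0.083  0.248] [ 0.511 -0.033  0.255]
0.255 18 [ 0.509 -0.082  0.255] [0.522 0.008 0.26 ]
wrist 5959
0.165 3 [ 0.555 -0.048  0.175] [ 0.555 -0.047  0.175]
0.175 238 [ 0.543 -0.059  0.175] [ 0.557 -0.038  0.185]
0.185 164 [ 0.542 -0.053  0.185] [ 0.557 -0.045  0.195]
0.195 137 [ 0.554 -0.052  0.195] [ 0.557 -0.045  0.205]
0.205 70 [ 0.554 -0.051  0.205] [ 0.555 -0.046  0.212]
0.215 283 [ 0.535 -0.051  0.22 ] [ 0.547 -0.046  0.223]
0.225 28 [ 0.542 -0.051  0.232] [ 0.548 -0.046  0.234]
0.235 23 [ 0.551 -0.051  0.243] [ 0.555 -0.046  0.245]
0.245 37 [ 0.552 -0.108  0.245] [0.575 0.009 0.255]
0.255 4976 [ 0.558 -0.109  0.255] [0.575 0.011 0.26 ]
```

```bash
python3 -c "
from h import *
print(tcp_to_grasp() if callable(tcp_to_grasp) else tcp_to_grasp)
print(calibration('wrist')['hand_eye'])"
```

```text
0.0188
[[-2.18046623e-04  9.64558785e-01  2.63867965e-01  7.06243742e-02]
 [ 9.99999953e-01  1.52922240e-04  2.67346297e-04 -1.60576053e-04]
 [ 2.17519939e-04  2.63868011e-01 -9.64558773e-01 -1.78618889e-01]
 [ 0.00000000e+00  0.00000000e+00  0.00000000e+00  1.00000000e+00]]
```

Request:
send_rows(targets=[[0,0.02,0,0,0],[0,0.02,0,0,0],[0,0,0,0,0],[0,0,0,-0.01,0],[0,0,0,-0.01,0]])

```text
time: 3.25
tool_pos: [0.5842, -0.0489, 0.1335]
tool_rot: [-3.142, 0.001, 0.001]
contact_force: [-0.5, -0.2, 0.1]
opening: 0.0003
grip_force: 0.0
```

Request:
send_rows(targets=[[0,0,0,-0.003,0],[0,0,0,0,0]])

```text
time: 3.45
tool_pos: [0.584, -0.0489, 0.1306]
tool_rot: [-3.141, 0.002, 0.001]
contact_force: [0.4, -0.5, -0.5]
opening: 0.0009
grip_force: 0.0
```

The reported TCP height reads 131 mm without touching the 146 mm panel, which confirms the tips sit about 21 mm above the reported TCP. Pulling again at this depth.

Request:
send_rows(targets=[[0,-0.005,0,0,0],[0,-0.005,0,0,0],[0,-0.005,0,0,0],[0,-0.005,0,0,0],[0,-0.005,0,0,0]])

```text
time: 3.95
tool_pos: [0.5599, -0.049, 0.1319]
tool_rot: [3.141, -0.001, 0.001]
contact_force: [2.7, 1.2, 0.4]
opening: 0.0004
grip_force: 1.2
```

Request:
send_rows(targets=[[0,-0.005,0,0,0],[0,-0.005,0,0,0]])

```text
time: 4.15
tool_pos: [0.5499, -0.049, 0.1319]
tool_rot: [3.141, -0.001, 0.001]
contact_force: [2.8, 0.4, 1.3]
opening: 0.0001
grip_force: 1.2
```

Request:
send_rows(targets=[[0,-0.015,0,0,0],[0,-0.02,0,0,0],[0,-0.02,0,0,0],[0,-0.02,0,0,0],[0,-0.02,0,0,0]])

```text
time: 4.65
tool_pos: [0.4546, -0.0489, 0.1319]
tool_rot: [3.141, -0.002, 0.001]
contact_force: [3.1, 1.0, 2.4]
opening: 0.0004
grip_force: 1.8
```

Request:
send_rows(targets=[[0,-0.01,0,0,0],[0,-0.005,0,0,0],[0,-0.003,0,0,0],[0,-0.003,0,0,0],[0,-0.003,0,0,0]])

```text
time: 5.15
tool_pos: [0.4315, -0.049, 0.1316]
tool_rot: [3.141, -0.001, 0.001]
contact_force: [2.8, 1.0, 1.1]
opening: 0.0005
grip_force: 1.1
```

Request:
send_rows(targets=[[0,-0.003,0,0,0],[0,-0.003,0,0,0],[0,-0.002,0,0,0],[0,-0.002,0,0,0],[0,0,0,0,0]])

```text
time: 5.65
tool_pos: [0.4224, -0.0491, 0.1317]
tool_rot: [3.141, -0.003, 0.0]
contact_force: [7.8, 2.5, -2.4]
opening: 0.0006
grip_force: 3.7
```

Request:
send_rows(targets=[[0,-0.001,0,0,0],[0,0.004,0,0,0],[0,0,0,0.03,0],[0,0,0,0.05,0],[0,0,0,0.05,0]])

```text
time: 6.15
tool_pos: [0.4225, -0.0489, 0.2624]
tool_rot: [-3.141, 0.004, 0.001]
contact_force: [1.0, -0.1, 0.3]
opening: 0.0003
grip_force: 0.0
```

Request:
send_rows(targets=[[0,-0.02,-0.02,0,0],[0,-0.02,-0.02,0,0],[0,-0.02,0,0,0],[0,0,0,0,0]])

```text
time: 6.55
tool_pos: [0.3617, -0.0891, 0.2613]
tool_rot: [-3.141, 0.002, -0.001]
contact_force: [-0.4, 0.8, -0.2]
opening: 0.0004
grip_force: 0.0
```

```bash
cat > meas.py <<'E'
from h import *
import sys
def seg(n,zs,fn=None):
    p,d,W,K=shot(n,fn);P=cloud(d,W,K);hsv=cv2.cvtColor(p,cv2.COLOR_RGB2HSV)
    wood=(hsv[...,1]>60)&(hsv[...,0]<25)&(P[...,0]>.38)&(P[...,0]<.75)&(P[...,1]>-.22)&(P[...,1]<.1)
    for z in zs:
        m=cv2.morphologyEx((wood&(abs(P[...,2]-z)<.006)).astype(np.uint8),cv2.MORPH_OPEN,np.ones((3,3)))
        k,l,s,c=cv2.connectedComponentsWithStats(m)
        for i in range(1,k):
            if s[i,4]>80:
                q=P[l==i]; r=cv2.minAreaRect((q[:,:2]*1000).astype(np.float32))
                print(n,z,s[i,4],c[i].round(),np.median(q[:,2]).round(4),[np.round(t,1) for t in r],cv2.boxPoints(r).round(0).tolist())
    w=(hsv[...,1]<60)&(abs(P[...,2]-.164)<.004)&(P[...,0]<.47)&(P[...,0]>.38)&(abs(P[...,1]+.05)<.16)
    q=P[w]
    if len(q): print(n,'lip x',np.percentile(q[:,0],[3,50,97]).round(4),'y',np.percentile(q[:,1],[1,99]).round(4))
if __name__=='__main__':
    o=observe();print(o['time'],o['tool_pos'].round(4))
    zs=[float(a) for a in sys.argv[2:]]
    for n in ['scene','side','wrist']: seg(n,zs,f'{sys.argv[1]}_{n}.png')
E
python3 meas.py e .118 .138 .166
python3 -c "
import cv2,numpy as np
a=cv2.imread('pics/e_wrist.png');b=cv2.imread('pics/e_scene.png')
cv2.imwrite('pics/e.png',cv2.resize(np.hstack([a,b]),(800,300)))"
```

```text
6.55 [ 0.3617 -0.0891  0.2613]
scene 0.118 132 [204. 178.] 0.1177 [array([513.3, -65.8]), array([11.3, 82.4]), np.float64(3.9)] [[505.0, -25.0], [511.0, -107.0], [522.0, -107.0], [516.0, -24.0]]
scene 0.138 1266 [190. 165.] 0.1371 [array([465.3, -82.6]), array([ 98. , 140.3]), np.float64(4.8)] [[411.0, -17.0], [422.0, -157.0], [520.0, -148.0], [508.0, -9.0]]
scene 0.166 1780 [231. 201.] 0.1649 [array([654.8, -39.3]), array([ 91.2, 139.3]), np.float64(0.7)] [[608.0, 30.0], [610.0, -110.0], [701.0, -108.0], [700.0, 31.0]]
scene lip x [0.4029 0.4092 0.414 ] y [-0.1892  0.0873]
side 0.118 285 [212. 244.] 0.1184 [array([ 461.2, -151.1]), array([20.7, 88.2]), np.float64(83.7)] [[416.0, -157.0], [504.0, -166.0], [506.0, -146.0], [419.0, -136.0]]
side 0.138 1936 [212. 216.] 0.1383 [array([466.3, -81.4]), array([ 90. , 141.6]), np.float64(4.5)] [[416.0, -14.0], [427.0, -156.0], [517.0, -148.0], [506.0, -7.0]]
side 0.166 1548 [295. 184.] 0.1663 [array([650.3, -39.7]), array([ 87.8, 139.5]), np.float64(0.4)] [[606.0, 30.0], [607.0, -110.0], [695.0, -109.0], [694.0, 30.0]]
side lip x [0.4019 0.4066 0.4112] y [-0.1891  0.0886]
wrist 0.118 426 [325.  36.] 0.1163 [array([ 480.4, -155.3]), array([50.9,  8.4]), np.float64(2.8)] [[455.0, -152.0], [455.0, -161.0], [506.0, -158.0], [506.0, -150.0]]
wrist 0.118 325 [299. 112.] 0.1161 [array([ 421.7, -128.8]), array([ 8.3, 48.5]), np.float64(0.6)] [[417.0, -105.0], [418.0, -153.0], [426.0, -153.0], [426.0, -105.0]]
wrist 0.138 18469 [238.  56.] 0.1363 [array([466.5, -78.8]), array([ 90.1, 139.9]), np.float64(4.5)] [[416.0, -13.0], [427.0, -152.0], [517.0, -145.0], [506.0, -6.0]]
wrist lip x [0.4019 0.4068 0.411 ] y [-0.1845  0.0918]
```

View pics/e.png

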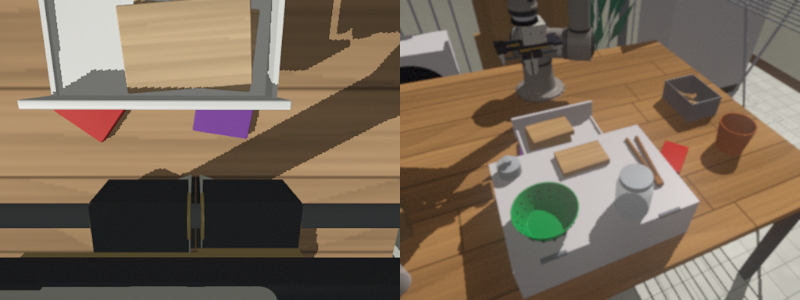

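The tray is out. Wrist view: mid board at (185,45), askew, with low peeking out under it at (265,30); scene view: top board still on the panel at (581,158). Checking whether the tip height depends on the opening, using the first pictures.

```bash
python3 - <<'E'
from h import *
for n in ['scene','side']:
    z=np.load(f'/tmp/{n}.npz');d,W,K=[z[k] for k in 'dWK'];P=cloud(d,W,K)
    q=P[(abs(P[...,0]-.525)<.08)&(abs(P[...,1])<.04)&(P[...,2]>.17)&(P[...,2]<.3)]
    print(n)
    for a in np.arange(.17,.29,.01):
        s=q[(q[:,2]>a)&(q[:,2]<a+.01)]
        for h in (s[s[:,0]<.525],s[s[:,0]>=.525]):
            if len(h): print(a.round(3),len(h),h.min(0).round(3),h.max(0).round(3))
E
```

```text
scene
0.22 6 [ 0.472 -0.014  0.228] [ 0.48 -0.01  0.23]
0.22 3 [ 0.578 -0.013  0.228] [ 0.579 -0.001  0.23 ]
0.23 8 [ 0.466 -0.014  0.232] [ 0.48  -0.01   0.239]
0.23 14 [ 0.579 -0.014  0.233] [0.589 0.007 0.24 ]
0.24 9 [ 0.468 -0.014  0.242] [ 0.481 -0.011  0.247]
0.24 40 [ 0.573 -0.014  0.24 ] [0.59  0.008 0.25 ]
0.25 15 [ 0.463 -0.014  0.25 ] [0.481 0.005 0.259]
0.25 39 [ 0.572 -0.014  0.25 ] [0.591 0.008 0.26 ]
0.26 12 [ 0.474 -0.006  0.26 ] [0.48  0.001 0.27 ]
0.26 37 [ 0.579 -0.014  0.26 ] [0.592 0.007 0.27 ]
0.27 10 [ 0.458 -0.013  0.27 ] [ 0.479 -0.005  0.278]
0.27 16 [ 0.588 -0.013  0.27 ] [0.592 0.007 0.275]
0.28 12 [ 0.471 -0.017  0.281] [ 0.479 -0.008  0.29 ]
side
0.22 5 [ 0.473 -0.012  0.227] [ 0.477 -0.008  0.23 ]
0.22 6 [ 0.57  -0.012  0.226] [0.576 0.009 0.229]
0.23 23 [ 0.465 -0.014  0.231] [ 0.478 -0.009  0.24 ]
0.23 33 [ 0.57  -0.013  0.23 ] [0.585 0.009 0.24 ]
0.24 37 [ 0.462 -0.014  0.24 ] [ 0.479 -0.009  0.25 ]
0.24 41 [ 0.57  -0.014  0.24 ] [0.587 0.009 0.25 ]
0.25 36 [ 0.461 -0.015  0.25 ] [ 0.477 -0.008  0.26 ]
0.25 44 [ 0.57  -0.016  0.25 ] [0.586 0.007 0.26 ]
0.26 41 [ 0.46  -0.015  0.26 ] [ 0.478 -0.008  0.27 ]
0.26 47 [ 0.57  -0.014  0.26 ] [0.588 0.007 0.27 ]
0.27 45 [ 0.46  -0.013  0.27 ] [0.479 0.007 0.28 ]
0.27 48 [ 0.57  -0.015  0.27 ] [0.588 0.009 0.28 ]
0.28 14 [ 0.459 -0.014  0.28 ] [ 0.475 -0.01   0.284]
0.28 24 [ 0.573 -0.015  0.28 ] [0.588 0.007 0.29 ]
```

Request:
send_rows(targets=[[0,0.05,0.03,0,0],[0,0.05,0.03,0,0],[0,0.05,0.03,0,0],[0,0.05,0.03,0,0],[0,0.05,0.03,0,0]])

```text
time: 7.2
tool_pos: [0.5804, 0.0418, 0.2607]
tool_rot: [3.141, 0.001, 0.002]
contact_force: [1.2, -1.5, 0.8]
opening: 0.0004
grip_force: 0.0
```

Request:
send_rows(targets=[[0,0.04,0,0,0],[0,0,0.003,-0.03,0],[0,0,0,-0.05,0],[0,0,0,-0.03,0],[0,0,0,0,0]])

```text
time: 7.7
tool_pos: [0.6156, 0.0436, 0.1456]
tool_rot: [-3.141, 0.011, 0.002]
contact_force: [-0.4, -0.2, -0.8]
opening: 0.0002
grip_force: 0.0
```

Request:
send_rows(targets=[[0,0,0,0.02,0],[0,0.018,0.012,0,0],[0,0.018,0.01,0,0],[0,0,0,0,0],[0,0,0,-0.02,0]])

```text
time: 8.2
tool_pos: [0.6568, 0.0651, 0.1554]
tool_rot: [3.141, -0.007, 0.002]
contact_force: [0.4, -0.1, 0.4]
opening: 0.0004
grip_force: 0.0
```

Request:
send_rows(targets=[[0,0,0,-0.012,0],[0,0,0,0,0]])

```text
time: 8.4
tool_pos: [0.6531, 0.0645, 0.138]
tool_rot: [3.141, 0.004, 0.001]
contact_force: [-0.4, -0.1, 0.1]
opening: 0.0006
grip_force: 0.0
```

Request:
send_rows(targets=[[0,0,0,-0.006,0],[0,0,-0.008,0,0],[0,0,-0.008,0,0],[0,0,-0.008,0,0],[0,0,-0.008,0,0]])

```text
time: 8.9
tool_pos: [0.6546, 0.0318, 0.1341]
tool_rot: [-3.141, -0.001, 0.0]
contact_force: [0.3, 1.4, 0.9]
opening: 0.0006
grip_force: 0.9
```

Request:
send_rows(targets=[[0,0,-0.008,0,0],[0,0,-0.01,0,0],[0,0,-0.01,0,0],[0,0,-0.01,0,0],[0,0,0,0,0]])

```text
time: 9.4
tool_pos: [0.6546, -0.0072, 0.1338]
tool_rot: [3.141, -0.001, -0.001]
contact_force: [0.1, -0.5, 0.5]
opening: 0.0003
grip_force: 0.2
```

Request:
send_rows(targets=[[0,0,0.01,0,0],[0.6,0,0,0.04,0],[0.6,0.02,-0.03,0.02,0],[0.6,0.025,-0.045,0,0],[0.6,0.022,-0.023,0,0]])

```text
time: 9.9
tool_pos: [0.7215, -0.0941, 0.1944]
tool_rot: [3.14, -0.001, 0.0]
contact_force: [0.4, 0.4, -1.0]
opening: 0.0282
grip_force: 0.0
```

Request:
send_rows(targets=[[0.6,0,0,0,0]])

```text
time: 10.0
tool_pos: [0.7218, -0.0952, 0.1913]
tool_rot: [3.141, 0.002, -0.003]
contact_force: [-1.0, 0.6, -0.4]
opening: 0.0357
grip_force: 0.0
```

```bash
python3 meas.py f .166 | grep -v wrist; python3 - <<'E'
from h import *
p,d,W,K=shot('scene');P=cloud(d,W,K);hsv=cv2.cvtColor(p,cv2.COLOR_RGB2HSV)
g=(hsv[...,0]>50)&(hsv[...,0]<85)&(hsv[...,1]>100)&(P[...,0]>.7)&(P[...,0]<1)
q=P[g];print(q.min(0),q.max(0),q[q[:,2]<.18].min(0)); print(observe()['tool_pos'],observe()['opening'])
E
```

```text
10.0 [ 0.7218 -0.0952  0.1913]
scene 0.166 1058 [207. 212.] 0.1651 [array([664., -94.]), array([138.9,  71.3]), np.float64(88.6)] [[627.0, -163.0], [698.0, -164.0], [701.0, -25.0], [630.0, -24.0]]
scene lip x [0.4032 0.4091 0.4137] y [-0.1895  0.0878]
side 0.166 1819 [301. 199.] 0.1663 [array([649.3, -93.5]), array([140.1,  87.7]), np.float64(89.8)] [[605.0, -163.0], [693.0, -164.0], [693.0, -24.0], [606.0, -23.0]]
side lip x [0.402  0.4066 0.4112] y [-0.1892  0.0889]
[ 0.75209051 -0.26038029  0.14588155] [ 0.89437863 -0.11700745  0.20776002] [ 0.75242714 -0.25112795  0.14588155]
[ 0.72020576 -0.09053508  0.19315107] 0.05126698208842083
```

Request:
send_rows(targets=[[0.6,0,0,-0.03,0],[0.6,0,0,-0.029,0],[0.6,0,0,0,0],[0.6,-0.006,0,0,0],[0.6,-0.006,0,0,0]])

```text
time: 10.7
tool_pos: [0.7091, -0.0916, 0.1369]
tool_rot: [3.141, -0.003, 0.002]
contact_force: [-0.2, -0.5, 0.7]
opening: 0.055
grip_force: 0.0
```

Request:
send_rows(targets=[[0.6,-0.01,0,0,0],[0.6,-0.015,0,0,0],[0.6,-0.015,0,0,0],[0.6,-0.015,0,0,0],[0.6,-0.01,0,0,0]])

```text
time: 11.2
tool_pos: [0.6434, -0.0921, 0.1371]
tool_rot: [3.141, -0.004, 0.001]
contact_force: [0.3, 0.3, -0.5]
opening: 0.0553
grip_force: 0.4
```

Request:
send_rows(targets=[[0.6,-0.008,0,-0.004,0],[0.6,-0.025,0,0,0],[0.6,-0.025,0,0,0],[0.6,-0.008,0,0,0],[0.6,0,0,0,0]])

```text
time: 11.7
tool_pos: [0.5777, -0.0922, 0.1325]
tool_rot: [3.141, -0.003, 0.0]
contact_force: [0.8, 0.6, 0.3]
opening: 0.0553
grip_force: 0.0
```

```bash
python3 - <<'E'
from h import *
print(observe()['tool_pos'],observe()['contact_force'])
p,d,W,K=shot('scene');q,*_=shot('side')
cv2.imwrite('pics/g.png',np.hstack([cv2.resize(p[100:260,120:320],(400,320)),cv2.resize(q[140:300,180:380],(400,320))])[:,:,::-1])
E
```

```text
[ 0.5777037  -0.09223256  0.13247035] [0.78621135 0.56536576 0.30883174]
```

View pics/g.png

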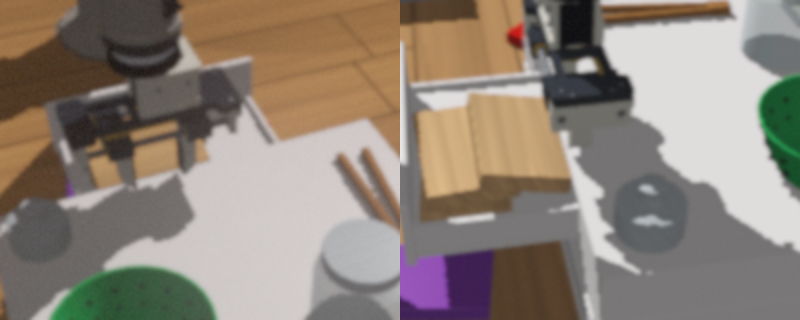

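Side crop: the board's front part rests on the mid board (470,150), with its rear at the panel edge (570,150). I'll continue slowly and lower a little past the edge.

Request:
send_rows(targets=[[0.6,-0.005,0,0,0],[0.6,-0.006,0,0,0],[0.6,-0.006,0,0,0],[0.6,-0.006,0,0,0],[0.6,-0.006,0,0,0]])

```text
time: 12.3
tool_pos: [0.5488, -0.0922, 0.1308]
tool_rot: [3.141, -0.001, 0.001]
contact_force: [2.8, -0.2, 2.6]
opening: 0.0551
grip_force: 1.4
```

Request:
send_rows(targets=[[0.6,-0.003,0,-0.005,0],[0.6,-0.003,0,-0.003,0],[0.6,-0.006,0,0,0],[0.6,-0.006,0,0,0],[0.6,-0.003,0,0,0]])

```text
time: 12.8
tool_pos: [0.5305, -0.0932, 0.1238]
tool_rot: [3.139, -0.008, 0.0]
contact_force: [13.1, -3.0, 5.1]
opening: 0.055
grip_force: 6.0
```

```bash
python3 meas.py k .118 .138 .158
```

```text
12.8 [ 0.5305 -0.0932  0.1238]
scene 0.138 132 [193. 179.] 0.1374 [array([527.5, -93.2]), array([13.7, 54. ]), np.float64(0.9)] [[520.0, -66.0], [521.0, -120.0], [535.0, -120.0], [534.0, -66.0]]
scene 0.138 88 [171. 185.] 0.1374 [array([ 528.9, -148.1]), array([36.5, 14. ]), np.float64(88.9)] [[522.0, -166.0], [535.0, -166.0], [536.0, -130.0], [522.0, -130.0]]
scene 0.158 131 [191. 168.] 0.1585 [array([510.2, -91.4]), array([52.6, 14.1]), np.float64(87.1)] [[502.0, -117.0], [516.0, -118.0], [519.0, -66.0], [504.0, -65.0]]
scene lip x [0.4034 0.4085 0.4132] y [-0.1895  0.0904]
side 0.118 316 [213. 243.] 0.1183 [array([ 461.7, -149.5]), array([19.5, 88. ]), np.float64(86.7)] [[417.0, -157.0], [505.0, -162.0], [506.0, -142.0], [418.0, -137.0]]
side 0.138 1457 [201. 217.] 0.1383 [array([449.8, -78.6]), array([ 77., 143.]), np.float64(0.7)] [[410.0, -8.0], [412.0, -151.0], [489.0, -150.0], [487.0, -7.0]]
side 0.138 126 [244. 232.] 0.138 [array([ 528.8, -141.5]), array([60.5, 25.2]), np.float64(63.4)] [[504.0, -163.0], [527.0, -174.0], [554.0, -120.0], [531.0, -109.0]]
side 0.158 144 [234.
[... 325 characters left out ...]
.0, -164.0], [551.0, -25.0], [540.0, -25.0]]
wrist 0.138 81 [147. 235.] 0.1342 [array([530.6, -38.7]), array([4.5, 5.5]), np.float64(6.5)] [[528.0, -36.0], [529.0, -42.0], [533.0, -41.0], [533.0, -36.0]]
wrist 0.138 2951 [249. 244.] 0.138 [array([527. , -92.8]), array([58.3, 12. ]), np.float64(89.4)] [[521.0, -122.0], [533.0, -122.0], [533.0, -64.0], [521.0, -64.0]]
wrist 0.138 96 [351. 235.] 0.1342 [array([ 530.7, -145.8]), array([7. , 4.6]), np.float64(79.3)] [[528.0, -149.0], [532.0, -150.0], [534.0, -143.0], [529.0, -142.0]]
wrist 0.158 3108 [249. 303.] 0.1599 [array([506.5, -92.7]), array([66.5,  9.5]), np.float64(89.8)] [[502.0, -126.0], [511.0, -126.0], [511.0, -60.0], [502.0, -59.0]]
```

```bash
python3 - <<'E'
import cv2,numpy as np
a=cv2.imread('pics/k_wrist.png');b=cv2.imread('pics/k_side.png')[140:300,180:380]
cv2.imwrite('pics/k.png',np.hstack([cv2.resize(a,(400,300)),cv2.resize(b,(400,300))]))
E
```

```text
(no output)
```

View pics/k.png

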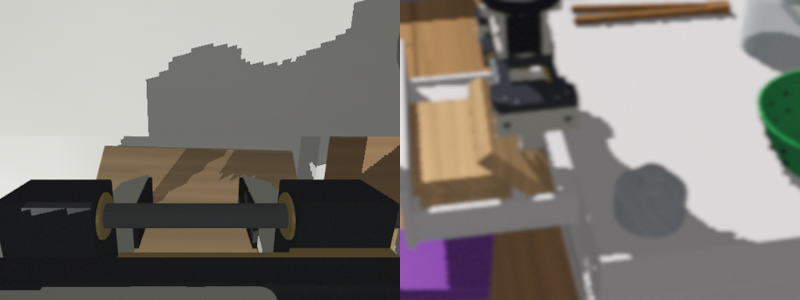

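The board tipped backward off the mid board: the wrist view shows its tilted face at (190,195), the side view its raised front edge at (480,130). It leans at about 47° over the rear edge of the mid board, with the fingers holding it. I'll slide the fingers up along its face and seesaw it flat over that edge, without letting go.

Request:
send_rows(targets=[[0.6,-0.003,0,0.004,0],[0.6,-0.003,0,0.004,0],[0.6,-0.003,0,0.003,0]])

```text
time: 13.25
tool_pos: [0.5204, -0.0932, 0.1349]
tool_rot: [3.139, -0.005, 0.0]
contact_force: [3.4, -2.6, 5.4]
opening: 0.0552
grip_force: 2.7
```

Request:
send_rows(targets=[[0.6,-0.004,0,0.003,0],[0.6,-0.004,0,0.003,0],[0.6,-0.004,0,0.002,0]])

```text
time: 13.55
tool_pos: [0.5056, -0.0918, 0.1411]
tool_rot: [-3.141, 0.002, 0.001]
contact_force: [0.8, 0.0, 0.1]
opening: 0.0549
grip_force: 0.3
```

```bash
cat > slope.py <<'E'
from h import *
o=observe();print(o['tool_pos'].round(4),o['contact_force'].round(1))
p,d,W,K=shot('wrist');P=cloud(d,W,K);hsv=cv2.cvtColor(p,cv2.COLOR_RGB2HSV)
m=(hsv[...,1]>60)&(hsv[...,0]<25)&(P[...,2]>.1)&(P[...,2]<.2)&(P[...,0]>.4)&(P[...,0]<.6)&(abs(P[...,1]+.093)<.022)
q=P[m]
for a in np.arange(.4,.6,.008):
    s=q[(q[:,0]>=a)&(q[:,0]<a+.008)]
    if len(s)>5: print((a+.004).round(3),len(s),np.percentile(s[:,2],[5,50,95]).round(4))
p,d,W,K=shot('side');P=cloud(d,W,K);hsv=cv2.cvtColor(p,cv2.COLOR_RGB2HSV)
q=P[(hsv[...,1]>60)&(hsv[...,0]<25)&(P[...,2]>.1)&(P[...,2]<.2)&(P[...,0]>.4)&(P[...,0]<.6)&(P[...,1]<-.12)&(P[...,1]>-.16)]
print('side')
for a in np.arange(.4,.6,.008):
    s=q[(q[:,0]>=a)&(q[:,0]<a+.008)]
    if len(s)>2: print((a+.004).round(3),len(s),np.percentile(s[:,2],[5,95]).round(4))
E
python3 slope.py
```

```text
[ 0.5056 -0.0918  0.1411] [0.8 0.  0.1]
0.444 703 [0.1354 0.1363 0.1372]
0.452 447 [0.1354 0.1363 0.1374]
0.476 826 [0.1684 0.1697 0.1709]
0.484 463 [0.1674 0.1685 0.1696]
0.5 1421 [0.157  0.1591 0.161 ]
0.508 1468 [0.1531 0.1553 0.1574]
0.516 1426 [0.1493 0.1514 0.1535]
0.524 1379 [0.1453 0.1475 0.1496]
0.532 1353 [0.1415 0.1437 0.1459]
0.54 1312 [0.1377 0.1397 0.1418]
0.548 1292 [0.1337 0.1359 0.1379]
0.556 552 [0.1316 0.133  0.1343]
side
0.412 34 [0.1259 0.1392]
0.42 93 [0.1147 0.1396]
0.428 93 [0.1152 0.1394]
0.436 92 [0.1164 0.1395]
0.444 91 [0.1172 0.1392]
0.452 92 [0.1161 0.1394]
0.46 89 [0.1172 0.1393]
0.468 108 [0.1175 0.1679]
0.476 102 [0.118  0.1737]
0.484 102 [0.1175 0.1706]
0.492 93 [0.1175 0.167 ]
0.5 86 [0.1169 0.1632]
0.508 58 [0.1182 0.1597]
0.516 51 [0.1513 0.1551]
0.524 49 [0.1475 0.1516]
0.532 50 [0.1435 0.1478]
0.54 50 [0.1393 0.1438]
0.548 48 [0.1357 0.1401]
0.556 3 [0.1345 0.1365]
```

Request:
send_rows(targets=[[0.6,-0.005,0,0.002,0],[0.6,-0.005,0,0.001,0],[0.6,-0.003,0,-0.002,0],[0.6,-0.003,0,-0.003,0]])

```text
time: 14.05
tool_pos: [0.4902, -0.0921, 0.1394]
tool_rot: [3.141, 0.0, 0.001]
contact_force: [-0.3, 0.3, 0.3]
opening: 0.055
grip_force: 0.5
```

```bash
python3 slope.py
```

```text
[ 0.4902 -0.0921  0.1394] [-0.3  0.3  0.3]
0.428 518 [0.1353 0.1363 0.1372]
0.436 830 [0.1354 0.1363 0.1373]
0.444 830 [0.1354 0.1364 0.1372]
0.452 51 [0.1363 0.1367 0.1375]
0.484 1132 [0.158  0.1591 0.1602]
0.492 1356 [0.1569 0.158  0.1592]
0.5 1384 [0.1556 0.1567 0.158 ]
0.508 1390 [0.1543 0.1555 0.1567]
0.516 1429 [0.153  0.1542 0.1555]
0.524 1431 [0.1518 0.153  0.1542]
0.532 1473 [0.1505 0.1517 0.153 ]
0.54 1475 [0.1493 0.1504 0.1516]
0.548 1520 [0.1479 0.1491 0.1503]
0.556 557 [0.147  0.1482 0.1493]
side
0.412 36 [0.1238 0.1398]
0.42 92 [0.1127 0.1397]
0.428 90 [0.1161 0.1394]
0.436 91 [0.1162 0.1393]
0.444 91 [0.1166 0.1391]
0.452 95 [0.1169 0.1399]
0.46 87 [0.1177 0.1573]
0.468 93 [0.1171 0.1635]
0.476 93 [0.1171 0.1628]
0.484 88 [0.1168 0.1617]
0.492 82 [0.1173 0.1607]
0.5 83 [0.1175 0.1598]
0.508 61 [0.1173 0.1591]
0.516 55 [0.1553 0.1583]
0.524 55 [0.1542 0.1569]
0.532 53 [0.1531 0.1559]
0.54 55 [0.152  0.1553]
0.548 47 [0.1514 0.1541]
```

Request:
send_rows(targets=[[0.6,-0.003,0,-0.002,0],[0.6,0,0,-0.002,0]])

```text
time: 14.35
tool_pos: [0.4875, -0.0921, 0.1359]
tool_rot: [3.141, -0.0, 0.001]
contact_force: [-2.7, 2.5, 19.6]
opening: 0.0551
grip_force: 10.1
```

Request:
send_rows(targets=[[0.6,-0.004,0,-0.001,0],[0.6,-0.004,0,0,0],[0.6,-0.004,0,0,0]])

```text
time: 14.65
tool_pos: [0.4784, -0.0926, 0.136]
tool_rot: [3.14, -0.007, 0.0]
contact_force: [4.5, 0.6, 6.0]
opening: 0.055
grip_force: 3.2
```

```bash
python3 slope.py
```

```text
[ 0.4784 -0.0926  0.136 ] [4.5 0.6 6. ]
0.42 654 [0.1353 0.1363 0.1372]
0.428 843 [0.1354 0.1363 0.1373]
0.436 776 [0.1355 0.1364 0.1373]
0.468 410 [0.1552 0.1563 0.1573]
0.476 1284 [0.1554 0.1563 0.1573]
0.484 1322 [0.1554 0.1564 0.1574]
0.492 1372 [0.1553 0.1563 0.1573]
0.5 1428 [0.1554 0.1563 0.1573]
0.508 1472 [0.1553 0.1564 0.1574]
0.516 1516 [0.1554 0.1564 0.1574]
0.524 1592 [0.1554 0.1564 0.1574]
0.532 1680 [0.1554 0.1564 0.1574]
0.54 1729 [0.1554 0.1564 0.1575]
0.548 1515 [0.1552 0.1563 0.1574]
side
0.412 34 [0.1239 0.139 ]
0.42 93 [0.1136 0.1395]
0.428 93 [0.1153 0.1398]
0.436 93 [0.1164 0.1396]
0.444 91 [0.1173 0.1397]
0.452 93 [0.1164 0.1392]
0.46 86 [0.1174 0.1589]
0.468 92 [0.1168 0.1609]
0.476 86 [0.1175 0.1593]
0.484 87 [0.1159 0.1598]
0.492 88 [0.117  0.1595]
0.5 81 [0.1175 0.1597]
0.508 62 [0.118  0.1598]
0.516 54 [0.1565 0.1594]
0.524 57 [0.1566 0.1592]
0.532 58 [0.1573 0.1597]
0.54 54 [0.1568 0.1597]
0.548 22 [0.1572 0.1601]
```

Flat now. Press a little and drag it forward.

Request:
send_rows(targets=[[0.6,-0.003,0,-0.001,0],[0.6,-0.005,0,0,0],[0.6,-0.005,0,0,0],[0.6,-0.005,0,0,0]])

```text
time: 15.15
tool_pos: [0.4621, -0.0931, 0.136]
tool_rot: [3.139, -0.011, -0.0]
contact_force: [13.2, -0.8, 20.2]
opening: 0.0554
grip_force: 11.2
```

```bash
python3 slope.py | sed -n '1,/side/p'
```

```text
[ 0.4621 -0.0931  0.136 ] [13.2 -0.8 20.2]
0.412 377 [0.1352 0.1362 0.1371]
0.42 737 [0.1354 0.1363 0.1372]
0.444 12 [0.1355 0.1362 0.137 ]
0.452 464 [0.155  0.1561 0.1571]
0.46 1266 [0.1554 0.1564 0.1573]
0.468 1310 [0.1556 0.1566 0.1576]
0.476 1386 [0.1558 0.1568 0.1577]
0.484 1424 [0.156 0.157 0.158]
0.492 1467 [0.1562 0.1572 0.1583]
0.5 1569 [0.1564 0.1574 0.1584]
0.508 1596 [0.1565 0.1576 0.1586]
0.516 1705 [0.1567 0.1578 0.1588]
0.524 1761 [0.157 0.158 0.159]
0.532 1776 [0.1571 0.1582 0.1593]
0.54 1350 [0.1571 0.1583 0.1593]
side
```

Request:
send_rows(targets=[[0.6,-0.005,0,0,0],[0.6,-0.005,0,0,0],[0.6,-0.005,0,0,0],[0.6,-0.005,0,0,0]])

```text
time: 15.65
tool_pos: [0.4426, -0.0933, 0.1367]
tool_rot: [3.138, -0.012, -0.0]
contact_force: [5.9, 1.2, 19.1]
opening: 0.0552
grip_force: 8.2
```

```bash
python3 slope.py | sed -n '1,/side/p'
```

```text
[ 0.4426 -0.0933  0.1367] [ 5.9  1.2 19.1]
0.42 79 [0.1351 0.1361 0.1368]
0.428 990 [0.1354 0.1363 0.1373]
0.436 483 [0.1355 0.1364 0.1374]
0.444 585 [0.1549 0.1562 0.1573]
0.452 1223 [0.1564 0.158  0.1593]
0.46 1310 [0.1588 0.1602 0.1617]
0.468 1420 [0.161  0.1625 0.1639]
0.476 1533 [0.1634 0.1648 0.1663]
0.484 1677 [0.1656 0.1671 0.1685]
0.492 1823 [0.1678 0.1693 0.1708]
0.5 1992 [0.17   0.1716 0.1731]
0.508 2157 [0.1723 0.1739 0.1754]
0.516 2414 [0.1746 0.1761 0.1778]
0.524 2594 [0.1769 0.1784 0.18  ]
0.532 1161 [0.1667 0.1779 0.18  ]
side
```

Request:
send_rows(targets=[[0.6,0,0,0.002,0],[0.6,0,0,0.002,0],[0.6,0,0,0.02,0],[0.6,0,0,0.04,0],[0.6,0,0,0,0]])

```text
time: 16.25
tool_pos: [0.4398, -0.0929, 0.2012]
tool_rot: [3.139, -0.007, 0.001]
contact_force: [0.4, -0.0, -0.5]
opening: 0.0551
grip_force: 0.0
```

```bash
python3 slope.py; python3 meas.py l .118 .138 .158
```

```text
[ 0.4398 -0.0929  0.2012] [ 0.4 -0.  -0.5]
0.412 271 [0.1332 0.1361 0.1372]
0.42 578 [0.1353 0.1363 0.1374]
0.428 591 [0.1353 0.1363 0.1375]
0.436 602 [0.1352 0.1364 0.1374]
0.444 293 [0.1352 0.1364 0.1374]
0.452 644 [0.155  0.1563 0.1574]
0.46 758 [0.1554 0.1563 0.1575]
0.468 760 [0.1553 0.1563 0.1574]
0.476 802 [0.1553 0.1563 0.1574]
0.484 859 [0.1553 0.1564 0.1574]
0.492 816 [0.1553 0.1564 0.1575]
0.5 883 [0.1552 0.1563 0.1574]
0.508 900 [0.1553 0.1563 0.1575]
0.516 905 [0.1553 0.1564 0.1575]
0.524 982 [0.1552 0.1564 0.1575]
0.532 971 [0.1553 0.1564 0.1575]
0.54 250 [0.155  0.1561 0.1572]
side
0.412 35 [0.1239 0.1392]
0.42 93 [0.1126 0.1393]
0.428 92 [0.1156 0.1395]
0.436 92 [0.1157 0.1391]
0.444 91 [0.1165 0.1397]
0.452 98 [0.1165 0.1591]
0.46 89 [0.1167 0.1595]
0.468 90 [0.1162 0.1598]
0.476 88 [0.1172 0.1597]
0.484 87 [0.1165 0.1594]
0.492 88 [0.1171 0.1595]
0.5 87 [0.1175 0.1595]
0.508 64 [0.1183 0.1595]
0.516 58 [0.1573 0.1594]
0.524 57 [0.1567 0.1597]
0.532 54 [0.1571 0.1602]
0.54 13 [0.1568 0.1588]
16.35 [ 0.4377 -0.0921  0.1976]
scene 0.158 1369 [188. 167.] 0.1571 [array([
[... 585 characters left out ...]
1.5]), np.float64(2.1)] [[446.0, -26.0], [451.0, -167.0], [539.0, -164.0], [534.0, -23.0]]
side lip x [0.4018 0.4065 0.4112] y [-0.1906 -0.0045]
wrist 0.118 98 [327. 197.] 0.116 [array([ 430.5, -152.6]), array([ 4.1, 20.4]), np.float64(88.1)] [[420.0, -154.0], [441.0, -155.0], [441.0, -151.0], [420.0, -150.0]]
wrist 0.138 8339 [220. 201.] 0.1363 [array([455.3, -77.3]), array([140.6,  88.5]), np.float64(88.6)] [[409.0, -146.0], [498.0, -149.0], [501.0, -8.0], [413.0, -6.0]]
wrist 0.158 31733 [251. 115.] 0.1564 [array([493.3, -92.1]), array([ 89.8, 140.5]), np.float64(2.3)] [[446.0, -24.0], [451.0, -164.0], [541.0, -160.0], [535.0, -20.0]]
wrist lip x [0.402  0.4075 0.4115] y [-0.1276  0.0771]
```

Request:
send_rows(targets=[[1,0.03,0,0,0],[1,0.03,0,0,0],[1,0.03,0,0,0],[1,0.03,0,0,0],[1,0,0,0,0]])

```text
time: 17.0
tool_pos: [0.5597, -0.0919, 0.1953]
tool_rot: [-3.141, 0.002, 0.001]
contact_force: [1.1, -0.5, -0.6]
opening: 0.0894
grip_force: 0.0
```

Request:
send_rows(targets=[[1,0,0,-0.03,0],[1,0,0,-0.03,0],[1,0,0,-0.005,0],[1,0,0,0,0]])

```text
time: 17.4
tool_pos: [0.5565, -0.0918, 0.1315]
tool_rot: [-3.141, 0.003, 0.001]
contact_force: [0.1, -0.1, 0.5]
opening: 0.0922
grip_force: 0.0
```

Request:
send_rows(targets=[[1,-0.004,0,0,0],[1,-0.004,0,0,0],[1,-0.004,0,-0.004,0],[1,-0.004,0,-0.003,0],[1,-0.004,0,0,0]])

```text
time: 17.9
tool_pos: [0.5383, -0.0923, 0.1261]
tool_rot: [3.141, -0.003, 0.001]
contact_force: [4.8, 0.6, 3.0]
opening: 0.0922
grip_force: 2.5
```

Request:
send_rows(targets=[[1,-0.004,0,0,0],[1,-0.004,0,0,0],[1,-0.002,0,0,0],[1,0,0,0,0]])

```text
time: 18.3
tool_pos: [0.5267, -0.0919, 0.1253]
tool_rot: [-3.141, 0.002, 0.001]
contact_force: [0.6, -0.1, -0.1]
opening: 0.0918
grip_force: 0.1
```

```bash
python3 meas.py m .138 .158
```

```text
18.3 [ 0.5267 -0.0919  0.1253]
scene 0.158 163 [191. 154.] 0.1572 [array([450.7, -77.8]), array([97.8, 25.5]), np.float64(89.8)] [[438.0, -127.0], [463.0, -127.0], [464.0, -29.0], [438.0, -29.0]]
scene 0.158 424 [191. 166.] 0.1571 [array([496.9, -88.4]), array([43.5, 96.1]), np.float64(0.5)] [[475.0, -41.0], [475.0, -137.0], [519.0, -136.0], [518.0, -40.0]]
scene lip x [0.4032 0.408  0.4131] y [-0.189   0.0909]
side 0.138 275 [188. 219.] 0.1383 [array([418.3, -83.4]), array([ 13. , 132.3]), np.float64(0.0)] [[412.0, -17.0], [412.0, -150.0], [425.0, -150.0], [425.0, -17.0]]
side 0.158 1789 [211. 213.] 0.1583 [array([470.5, -93.9]), array([ 89.9, 140.4]), np.float64(0.3)] [[425.0, -24.0], [426.0, -164.0], [516.0, -164.0], [515.0, -24.0]]
side lip x [0.4018 0.4066 0.4112] y [-0.1892  0.0867]
wrist 0.158 7818 [243. 309.] 0.1564 [array([496. , -90.4]), array([128.2,  22.8]), np.float64(89.8)] [[484.0, -154.0], [507.0, -155.0], [508.0, -26.0], [485.0, -26.0]]
```

Request:
send_rows(targets=[[1,0.003,0,0,0],[1,0,0,-0.02,0],[1,0,0,-0.018,0],[1,0,0,0,0],[1,-0.004,0,0,0]])

```text
time: 18.95
tool_pos: [0.5269, -0.0921, 0.0875]
tool_rot: [-3.142, 0.0, 0.001]
contact_force: [-0.5, 0.1, 0.2]
opening: 0.0916
grip_force: 0.0
```

Request:
send_rows(targets=[[1,-0.003,0,0,0],[1,-0.003,0,0,0],[1,-0.003,0,0,0],[1,0,0,0,0]])

```text
time: 19.35
tool_pos: [0.5185, -0.092, 0.0886]
tool_rot: [3.141, -0.003, 0.0]
contact_force: [5.0, 0.8, 0.8]
opening: 0.0918
grip_force: 2.1
```

Request:
send_rows(targets=[[1,-0.002,0,0,0],[1,-0.001,0,0,0],[1,0,0,0,0]])

```text
time: 19.65
tool_pos: [0.5159, -0.092, 0.0886]
tool_rot: [3.141, -0.003, 0.0]
contact_force: [5.7, 1.7, 1.5]
opening: 0.092
grip_force: 2.6
```

Request:
send_rows(targets=[[1,-0.001,0,0,0],[1,-0.001,0,0,0],[1,0,0,0,0]])

```text
time: 19.95
tool_pos: [0.5141, -0.0923, 0.0886]
tool_rot: [3.141, -0.004, 0.001]
contact_force: [5.5, 1.2, 0.6]
opening: 0.0916
grip_force: 2.8
```

Request:
send_rows(targets=[[1,-0.001,0,0,0],[1,-0.001,0,0,0],[1,0,0,0,0]])

```text
time: 20.25
tool_pos: [0.5127, -0.0925, 0.0887]
tool_rot: [3.14, -0.005, 0.0]
contact_force: [7.9, 1.3, -0.5]
opening: 0.0918
grip_force: 3.8
```

Request:
send_rows(targets=[[1,-0.001,0,0,0],[1,-0.001,0,0,0],[1,0,0,0,0]])

```text
time: 20.55
tool_pos: [0.5129, -0.0927, 0.0893]
tool_rot: [3.14, -0.01, -0.001]
contact_force: [13.8, 2.3, -1.4]
opening: 0.0919
grip_force: 7.0
```

Request:
send_rows(targets=[[1,0.005,0,0,0],[0.5,0,0,0.04,0],[0,0,0,0.04,0],[0,0,0,0.02,0],[0,-0.02,0.03,0,0]])

```text
time: 21.05
tool_pos: [0.4962, -0.0647, 0.1907]
tool_rot: [3.138, -0.006, -0.002]
contact_force: [0.6, -0.1, -0.3]
opening: 0.0645
grip_force: 0.0
```

Request:
send_rows(targets=[[0,-0.02,0.03,0,0],[0,-0.02,0.035,0,0],[0,0,0.035,0,0],[0,0,0,0,0],[0,0,0,0,0]])

```text
time: 21.55
tool_pos: [0.4531, 0.0381, 0.1877]
tool_rot: [3.141, 0.001, 0.003]
contact_force: [-0.4, -0.8, -1.0]
opening: 0.0243
grip_force: 0.0
```

```bash
python3 meas.py n .118 .138 .158
```

```text
21.55 [0.4531 0.0381 0.1877]
scene 0.138 210 [197. 172.] 0.1372 [array([505.4, -76. ]), array([ 35.6, 142.8]), np.float64(14.1)] [[471.0, -11.0], [506.0, -150.0], [540.0, -141.0], [505.0, -2.0]]
scene 0.158 1311 [184. 159.] 0.1571 [array([460.6, -94.8]), array([140.3,  99.8]), np.float64(89.6)] [[410.0, -165.0], [510.0, -165.0], [511.0, -25.0], [411.0, -24.0]]
scene lip x [0.4021 0.4095 0.4137] y [-0.1886  0.0874]
side 0.118 346 [209. 244.] 0.1185 [array([ 455.5, -153.3]), array([23.5, 87.9]), np.float64(85.1)] [[411.0, -161.0], [498.0, -169.0], [500.0, -145.0], [413.0, -138.0]]
side 0.158 1959 [209. 213.] 0.1583 [array([461.2, -93.8]), array([141.6,  88.2]), np.float64(89.6)] [[417.0, -164.0], [505.0, -165.0], [506.0, -23.0], [418.0, -23.0]]
side lip x [0.4019 0.4066 0.4112] y [-0.1897  0.0901]
wrist 0.138 2661 [326. 174.] 0.1363 [array([470.7, -14.3]), array([18. , 75.1]), np.float64(87.5)] [[433.0, -22.0], [508.0, -25.0], [509.0, -7.0], [434.0, -4.0]]
wrist 0.138 132 [472. 124.] 0.1357 [array([ 507.4, -109.2]), array([34.2,  1. ]), np.float64(89.6)] [[507.0, -126.0], [508.0, -126.0], [508.0, -92.0], [507.0, -92.0]]
wrist 0.158 20586 [432. 188.] 0.1563 [array([462.9, -80. ]), array([117.7,  88.9]), np.float64(89.8)] [[418.0, -139.0], [507.0, -139.0], [508.0, -21.0], [419.0, -21.0]]
```

Request:
send_rows(targets=[[0,0.004,0,-0.03,0],[0,0,0,-0.03,0],[0,0,0,-0.03,0],[0,0,0,-0.01,0],[0,0,0,0,0]])

```text
time: 22.2
tool_pos: [0.4569, 0.0373, 0.0865]
tool_rot: [-3.142, 0.003, -0.0]
contact_force: [0.3, -0.2, 0.8]
opening: 0.0005
grip_force: 0.0
```

Request:
send_rows(targets=[[0,0,-0.005,0,0],[0,0,-0.005,0,0],[0,0,-0.005,0,0],[0,0,-0.005,0,0],[0,0,-0.005,0,0]])

```text
time: 22.7
tool_pos: [0.4579, 0.0124, 0.088]
tool_rot: [3.141, -0.001, 0.001]
contact_force: [0.5, 0.1, -1.2]
opening: 0.0003
grip_force: 0.0
```

Request:
send_rows(targets=[[0,0,-0.005,0,0],[0,0,-0.004,0,0],[0,0,-0.004,0,0],[0,0,-0.004,0,0],[0,0,0,0,0]])

```text
time: 23.2
tool_pos: [0.4578, -0.0046, 0.0876]
tool_rot: [3.141, -0.0, 0.001]
contact_force: [1.0, 0.5, 0.7]
opening: 0.0007
grip_force: 0.5
```

Request:
send_rows(targets=[[0,0,-0.003,0,0],[0,0,-0.003,0,0],[0,0,-0.003,0,0],[0,0,-0.003,0,0],[0,0,0,0,0]])

```text
time: 23.7
tool_pos: [0.4576, -0.0163, 0.0875]
tool_rot: [3.141, 0.0, 0.001]
contact_force: [0.2, 3.0, 1.4]
opening: 0.0004
grip_force: 1.4
```

Request:
send_rows(targets=[[0,0,-0.002,0,0],[0,0,-0.001,0,0],[0,0,0,0,0]])

```text
time: 24.0
tool_pos: [0.4576, -0.0188, 0.0875]
tool_rot: [-3.141, 0.0, 0.001]
contact_force: [-0.1, 6.8, 2.8]
opening: 0.0003
grip_force: 2.9
```

Request:
send_rows(targets=[[0,0,-0.001,0,0],[0,0,-0.001,0,0],[0,0,0,0,0]])

```text
time: 24.3
tool_pos: [0.4576, -0.0189, 0.0875]
tool_rot: [-3.138, -0.0, 0.0]
contact_force: [1.4, 16.4, 3.1]
opening: 0.0004
grip_force: 7.8
```

Request:
send_rows(targets=[[0,0,0.003,0,0],[0,0,0.01,0,0],[0,0,0.01,0,0],[0,0,0,0.05,0],[0,0,0,0.05,0]])

```text
time: 24.8
tool_pos: [0.4564, 0.0026, 0.1876]
tool_rot: [-3.141, 0.004, 0.001]
contact_force: [1.1, 0.1, -0.4]
opening: 0.0004
grip_force: 0.0
```

Request:
send_rows(targets=[[0,0.0,0.03,0.02,0],[0,0.0,0.03,0,0],[0,0,0,0,0]])

```text
time: 25.1
tool_pos: [0.4576, 0.0646, 0.2083]
tool_rot: [-3.141, -0.002, 0.004]
contact_force: [-0.6, -0.0, -0.1]
opening: 0.0004
grip_force: 0.0
```

```bash
python3 meas.py q .118 .138 .158; python3 -c "
import cv2,numpy as np
a=cv2.imread('pics/q_scene.png')[110:210,130:260];b=cv2.imread('pics/q_side.png')[170:290,150:280]
cv2.imwrite('pics/q.png',np.hstack([cv2.resize(a,(400,400)),cv2.resize(b,(400,400))]))"
```

```text
25.1 [0.4576 0.0646 0.2083]
scene 0.138 272 [188. 172.] 0.1372 [array([494.2, -89.6]), array([ 76.3, 164. ]), np.float64(32.7)] [[418.0, -41.0], [506.0, -179.0], [571.0, -138.0], [482.0, 0.0]]
scene 0.158 1328 [173. 162.] 0.1571 [array([ 460.9, -123.8]), array([140.1, 100.5]), np.float64(89.7)] [[410.0, -194.0], [511.0, -194.0], [512.0, -54.0], [411.0, -53.0]]
scene lip x [0.4031 0.4096 0.4145] y [-0.1871  0.0872]
side 0.158 2172 [210. 222.] 0.1583 [array([ 462.3, -123.6]), array([141.5,  90. ]), np.float64(89.7)] [[417.0, -194.0], [507.0, -195.0], [508.0, -53.0], [418.0, -53.0]]
side lip x [0.4019 0.4067 0.4113] y [-0.1899  0.0872]
wrist 0.118 1256 [369. 182.] 0.1163 [array([457.9, -33.6]), array([89.4,  9.9]), np.float64(1.8)] [[413.0, -30.0], [413.0, -40.0], [503.0, -37.0], [502.0, -27.0]]
wrist 0.138 2975 [392. 183.] 0.1363 [array([463.1, -43.7]), array([19.1, 89.8]), np.float64(87.9)] [[418.0, -52.0], [508.0, -55.0], [508.0, -36.0], [419.0, -33.0]]
wrist 0.158 12495 [460. 193.] 0.1563 [array([462.9, -89.4]), array([89.6, 79.5]), np.float64(0.4)] [[418.0, -50.0], [418.0, -129.0], [508.0, -129.0], [507.0, -49.0]]
```

View pics/q.png

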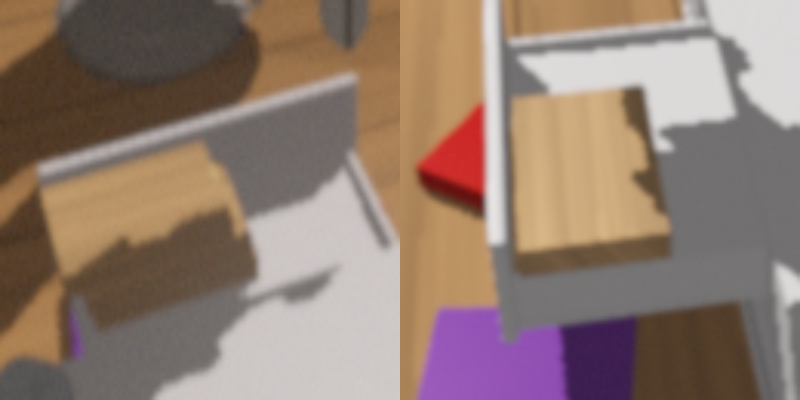

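The picture shows the top board standing over the right wall (side view, about 15 mm too far right): the gripper's knuckles, wider above the tips, pushed it. From here I push each board only with the tips at its own level; first the top one back left.

Request:
send_rows(targets=[[0,0,-0.05,0,0],[0,0,-0.05,0,0],[0,0,-0.05,0,0],[0,0,-0.05,0,0],[0,0,-0.05,0,0]])

```text
time: 25.75
tool_pos: [0.4566, -0.1909, 0.207]
tool_rot: [-3.142, 0.001, -0.001]
contact_force: [0.1, -0.7, -0.4]
opening: 0.0008
grip_force: 0.0
```

Request:
send_rows(targets=[[0,0,-0.04,0,0],[0,0,0,0,0]])

```text
time: 25.95
tool_pos: [0.4566, -0.2335, 0.2065]
tool_rot: [3.14, 0.001, -0.006]
contact_force: [1.0, 0.8, -0.5]
opening: 0.0002
grip_force: 0.0
```

Request:
send_rows(targets=[[0,0,0,-0.04,0],[0,0,0,-0.03,0],[0,0,0,-0.013,0],[0,0,0,0,0],[0,0,0.01,0,0]])

```text
time: 26.45
tool_pos: [0.4577, -0.2185, 0.1247]
tool_rot: [3.141, -0.0, -0.001]
contact_force: [0.4, -0.2, 0.2]
opening: 0.0008
grip_force: 0.0
```

Request:
send_rows(targets=[[0,0,0.006,0,0],[0,0,0.005,0,0],[0,0,0.005,0,0],[0,0,0.005,0,0],[0,0,0,0,0]])

```text
time: 26.95
tool_pos: [0.4581, -0.1967, 0.1252]
tool_rot: [3.141, -0.001, 0.001]
contact_force: [0.2, -0.3, 2.3]
opening: 0.0006
grip_force: 0.9
```

Request:
send_rows(targets=[[0,0,-0.01,0,0],[0.7,0,-0.004,0.03,0],[0.7,0,0,0.04,0],[0.7,0.03,0.03,0,0],[0.7,0.035,0.035,0,0]])

```text
time: 27.45
tool_pos: [0.5234, -0.1477, 0.1959]
tool_rot: [3.14, -0.002, -0.004]
contact_force: [0.2, -0.5, 0.0]
opening: 0.0279
grip_force: 0.0
```

Request:
send_rows(targets=[[0.7,0.035,0.03,0,0],[0.7,0,0,0,0],[0.7,0,0,0,0]])

```text
time: 27.75
tool_pos: [0.5577, -0.1159, 0.1936]
tool_rot: [-3.141, 0.002, 0.002]
contact_force: [-1.1, 0.0, -1.2]
opening: 0.0516
grip_force: 0.0
```

```bash
python3 meas.py r .118 .138 .158
```

```text
27.75 [ 0.5577 -0.1159  0.1936]
scene 0.138 158 [178. 177.] 0.1376 [array([ 507.8, -124.6]), array([109.,   7.]), np.float64(89.3)] [[504.0, -179.0], [511.0, -179.0], [512.0, -70.0], [505.0, -70.0]]
scene 0.158 978 [174. 163.] 0.1571 [array([ 461.7, -115.5]), array([139.7,  98.1]), np.float64(89.4)] [[412.0, -185.0], [510.0, -186.0], [512.0, -46.0], [413.0, -45.0]]
scene lip x [0.404  0.4097 0.4146] y [-0.0821  0.0902]
side 0.158 2136 [210. 219.] 0.1583 [array([ 462.6, -114.5]), array([141.6,  89.9]), np.float64(89.5)] [[417.0, -185.0], [507.0, -186.0], [508.0, -44.0], [418.0, -43.0]]
side lip x [0.402  0.4067 0.4113] y [-0.1898  0.0876]
wrist 0.118 213 [249. 251.] 0.1205 [array([ 508. , -116.7]), array([ 1.7, 50.5]), np.float64(0.5)] [[507.0, -91.0], [507.0, -142.0], [509.0, -142.0], [509.0, -91.0]]
wrist 0.158 4683 [249. 308.] 0.1563 [array([ 480.7, -116.4]), array([ 26.8, 124.5]), np.float64(0.2)] [[467.0, -54.0], [468.0, -179.0], [494.0, -179.0], [494.0, -54.0]]
```

Request:
send_rows(targets=[[0.7,-0.025,0.004,0,0],[0.7,0,0,-0.04,0],[0.7,0,0,-0.04,0],[0.7,0,0,-0.01,0],[0.7,0,0,0,0]])

```text
time: 28.4
tool_pos: [0.5315, -0.1126, 0.1037]
tool_rot: [-3.141, 0.003, -0.001]
contact_force: [1.1, 0.0, 0.8]
opening: 0.0644
grip_force: 0.0
```

Request:
send_rows(targets=[[0.7,-0.005,0,0,0],[0.7,-0.004,0,0,0],[0.7,-0.004,0,0,0],[0.7,-0.003,0,0,0],[0.7,0,0,0,0]])

```text
time: 28.9
tool_pos: [0.5172, -0.1123, 0.1055]
tool_rot: [3.141, -0.002, 0.001]
contact_force: [2.1, 0.0, 1.9]
opening: 0.0644
grip_force: 0.8
```

Request:
send_rows(targets=[[0.7,-0.002,0,0,0],[0.7,-0.002,0,0,0],[0.7,-0.001,0,0,0],[0.7,0,0,0,0]])

```text
time: 29.3
tool_pos: [0.5125, -0.1122, 0.105]
tool_rot: [3.141, -0.002, 0.001]
contact_force: [5.1, 1.2, 3.2]
opening: 0.064
grip_force: 2.4
```

Request:
send_rows(targets=[[0.7,-0.001,0,0,0],[0.7,-0.001,0,0,0],[0.7,0,0,0,0]])

```text
time: 29.6
tool_pos: [0.5125, -0.1123, 0.1051]
tool_rot: [3.141, -0.006, -0.001]
contact_force: [12.3, 1.0, -0.8]
opening: 0.0641
grip_force: 6.0
```

Request:
send_rows(targets=[[0.7,0.006,0,0,0],[0.7,0.004,0,0,0],[0.7,0,0,0.018,0],[0.7,0,0,0,0]])

```text
time: 30.0
tool_pos: [0.5201, -0.1122, 0.1235]
tool_rot: [3.141, -0.001, 0.001]
contact_force: [0.3, 0.1, -0.2]
opening: 0.0639
grip_force: 0.0
```

```bash
python3 meas.py s .138 .158|grep -v scene
```

```text
30.0 [ 0.5201 -0.1122  0.1235]
side 0.158 1997 [205. 220.] 0.1583 [array([ 456.4, -114.8]), array([141.3,  90.3]), np.float64(89.5)] [[411.0, -185.0], [501.0, -186.0], [502.0, -45.0], [412.0, -44.0]]
side lip x [0.4018 0.4065 0.4111] y [-0.1891  0.0871]
wrist 0.158 5112 [248. 308.] 0.1563 [array([ 491.4, -110.3]), array([20.7, 89.9]), np.float64(2.4)] [[479.0, -66.0], [483.0, -156.0], [504.0, -155.0], [500.0, -65.0]]
```

Request:
send_rows(targets=[[0.7,-0.004,0,0,0],[0.7,-0.002,0,0,0],[0.7,-0.002,0,0,0],[0.7,-0.002,0,0,0],[0.7,0,0,0,0]])

```text
time: 30.65
tool_pos: [0.5124, -0.112, 0.1234]
tool_rot: [3.141, -0.007, -0.0]
contact_force: [8.5, 2.7, -1.5]
opening: 0.0641
grip_force: 4.5
```

Request:
send_rows(targets=[[0.7,0.005,0,0,0],[0.7,0.005,0,0,0],[0,0,0,0.04,0],[0,0,0,0.03,0],[0,-0.02,-0.04,0,0]])

```text
time: 31.15
tool_pos: [0.5031, -0.1503, 0.1965]
tool_rot: [3.139, -0.008, 0.006]
contact_force: [1.1, -1.5, -0.4]
opening: 0.0444
grip_force: 0.0
```

Request:
send_rows(targets=[[0,-0.02,-0.04,0,0],[0,-0.02,-0.035,0,0],[0,-0.005,0,0,0],[0,0,0,0,0],[0,0,0,0,0]])

```text
time: 31.65
tool_pos: [0.4549, -0.2263, 0.1924]
tool_rot: [-3.141, 0.0, 0.001]
contact_force: [0.9, 0.5, 0.4]
opening: 0.0047
grip_force: 0.0
```

```bash
python3 meas.py t .118 .138 .158; python3 -c "
from h import *
print(observe()['opening'])"
```

```text
31.65 [ 0.4549 -0.2263  0.1924]
scene 0.118 175 [186. 180.] 0.1172 [array([ 501.8, -106.7]), array([132.6,   7.2]), np.float64(89.4)] [[497.0, -173.0], [505.0, -173.0], [506.0, -40.0], [499.0, -40.0]]
scene 0.138 86 [186. 174.] 0.1369 [array([ 501.3, -103.2]), array([ 5.6, 65.1]), np.float64(1.7)] [[498.0, -71.0], [499.0, -136.0], [505.0, -136.0], [503.0, -71.0]]
scene 0.158 1337 [176. 160.] 0.1571 [array([ 457.2, -115.2]), array([140.6,  96.5]), np.float64(89.2)] [[408.0, -185.0], [504.0, -186.0], [506.0, -46.0], [410.0, -44.0]]
scene lip x [0.4024 0.4094 0.414 ] y [-0.1879  0.0871]
side 0.158 213 [209. 240.] 0.1569 [array([ 455.3, -180.7]), array([87.7,  8.4]), np.float64(0.4)] [[411.0, -177.0], [412.0, -185.0], [499.0, -185.0], [499.0, -176.0]]
side lip x [0.4016 0.4041 0.4103] y [-0.1904  0.0825]
wrist 0.158 20605 [ 86. 194.] 0.1564 [array([ 459.5, -117.7]), array([ 84.5, 129.3]), np.float64(0.0)] [[417.0, -53.0], [417.0, -182.0], [502.0, -182.0], [502.0, -53.0]]
0.0006530557123892089
```

Request:
send_rows(targets=[[0,0.002,0,-0.04,0],[0,0,0,-0.028,0],[0,0,0.01,0,0],[0,0,0.01,0,0],[0,0,0.008,0,0]])

```text
time: 32.3
tool_pos: [0.4577, -0.1981, 0.1261]
tool_rot: [3.14, -0.002, 0.002]
contact_force: [-0.4, 0.6, 0.2]
opening: 0.0002
grip_force: 0.0
```

Request:
send_rows(targets=[[0,0,0.004,0,0],[0,0,0.003,0,0],[0,0,0,0,0]])

```text
time: 32.6
tool_pos: [0.4575, -0.1922, 0.1258]
tool_rot: [3.14, -0.002, 0.001]
contact_force: [1.2, -0.2, 3.7]
opening: 0.0005
grip_force: 1.3
```

Request:
send_rows(targets=[[0,0,0.001,0,0],[0,0,0,0,0],[0,0,-0.01,0,0],[0,0,0,0.04,0],[0,0,0,0.045,0]])

```text
time: 33.1
tool_pos: [0.4552, -0.201, 0.2087]
tool_rot: [-3.138, 0.005, -0.0]
contact_force: [1.5, -1.5, -0.2]
opening: 0.0007
grip_force: 0.0
```

Request:
send_rows(targets=[[0,0,0.05,0,0],[0,0,0.05,0,0],[0,0,0.05,0,0],[0,0,0.05,0,0],[0,0,0.05,0,0]])

```text
time: 33.6
tool_pos: [0.4562, 0.0503, 0.2093]
tool_rot: [-3.141, 0.001, -0.0]
contact_force: [-0.1, -0.3, 0.6]
opening: 0.0006
grip_force: 0.0
```

Request:
send_rows(targets=[[0,0,0.01,0,0],[0,0,0,0,0],[0,0,0,0,0]])

```text
time: 33.9
tool_pos: [0.4567, 0.0578, 0.2093]
tool_rot: [3.141, 0.001, 0.001]
contact_force: [-0.6, 0.8, 0.7]
opening: 0.0001
grip_force: 0.0
```

```bash
python3 meas.py u .118 .138 .158; cat > ed.py <<'E'
from h import *
# left edges (max y) and rear edges by level, from wrist and scene, away from board corners
for n in ['wrist','scene','side']:
    p,d,W,K=shot(n);P=cloud(d,W,K);hsv=cv2.cvtColor(p,cv2.COLOR_RGB2HSV)
    w=(hsv[...,1]>60)&(hsv[...,0]<25)&(P[...,0]>.4)&(P[...,0]<.54)&(P[...,1]>-.22)&(P[...,1]<.02)
    for lo,hi,z in [(.1,.112,'low side'),(.122,.134,'mid side'),(.142,.153,'top side')]:
        q=P[w&(P[...,2]>lo)&(P[...,2]<hi)]
        L=q[(q[:,0]>.42)&(q[:,0]<.49)]; B=q[(q[:,1]<-.06)&(q[:,1]>-.16)&(q[:,0]>.47)]
        def fit(s,i,j):
            if len(s)<15: return None
            a=np.polyfit(s[:,i],s[:,j],1); m=np.median(s[:,i]); return len(s),np.median(s[:,j]).round(4),'slope',a[0].round(3)
        print(n,z,'left y',fit(L[L[:,1]>-.1],0,1),'right y',fit(L[L[:,1]<-.15],0,1),'rear x',fit(B,1,0))
E
python3 ed.py
```

```text
33.9 [0.4567 0.0578 0.2093]
scene 0.138 165 [179. 176.] 0.1373 [array([ 501.5, -120.2]), array([114.7,   7.3]), np.float64(89.0)] [[497.0, -177.0], [504.0, -178.0], [506.0, -63.0], [499.0, -63.0]]
scene 0.158 1323 [177. 159.] 0.157 [array([ 457.2, -111.9]), array([139.4,  95.5]), np.float64(89.7)] [[409.0, -181.0], [505.0, -182.0], [505.0, -42.0], [410.0, -42.0]]
scene lip x [0.4026 0.4095 0.414 ] y [-0.1884  0.0851]
side 0.138 179 [209. 246.] 0.1374 [array([ 455.2, -178.1]), array([87.5,  5.9]), np.float64(0.1)] [[411.0, -175.0], [411.0, -181.0], [499.0, -181.0], [499.0, -175.0]]
side 0.158 2105 [206. 218.] 0.1583 [array([ 455.8, -110.1]), array([ 89.5, 142.4]), np.float64(0.2)] [[411.0, -39.0], [411.0, -181.0], [501.0, -181.0], [500.0, -39.0]]
side lip x [0.4018 0.4066 0.4111] y [-0.1897  0.0874]
wrist 0.118 1164 [361. 179.] 0.1163 [array([460.7, -33.4]), array([ 9.2, 82.4]), np.float64(88.1)] [[419.0, -37.0], [502.0, -39.0], [502.0, -30.0], [420.0, -27.0]]
wrist 0.138 892 [375. 185.] 0.1363 [array([460. , -37.3]), array([ 5.5, 83. ]), np.float64(88.4)] [[418.0, -39.0], [501.0, -41
[... 460 characters left out ...]
st top side left y (547, np.float64(-0.038), 'slope', np.float64(-0.002)) right y None rear x (186, np.float64(0.5015), 'slope', np.float64(0.002))
scene low side left y None right y None rear x (128, np.float64(0.5018), 'slope', np.float64(0.0))
scene mid side left y None right y None rear x (150, np.float64(0.5018), 'slope', np.float64(0.001))
scene top side left y None right y None rear x (138, np.float64(0.502), 'slope', np.float64(-0.001))
side low side left y None right y None rear x None
side mid side left y None right y (41, np.float64(-0.1767), 'slope', np.float64(-0.005)) rear x None
side top side left y None right y (170, np.float64(-0.1792), 'slope', np.float64(-0.0)) rear x None
```

Request:
send_rows(targets=[[0,0,0,0,0.15],[0,0,0,0,0.15],[0,0,0,0,0.15],[0,0,0,0,0.15],[0,0,0,0,0.15]])

```text
time: 34.7
tool_pos: [0.4567, 0.0584, 0.2096]
tool_rot: [3.141, 0.0, 0.756]
contact_force: [1.0, 0.8, -0.2]
opening: 0.0003
grip_force: 0.0
```

Request:
send_rows(targets=[[0,0,0,0,0.15],[0,0,0,0,0.15],[0,0,0,0,0.15],[0,0,0,0,0.15],[0,0,0,0,0.15]])

```text
time: 35.2
tool_pos: [0.4567, 0.0584, 0.2095]
tool_rot: [3.141, 0.0, 1.506]
contact_force: [-0.6, 0.1, -1.0]
opening: 0.0003
grip_force: 0.0
```

Request:
send_rows(targets=[[0,0.002,-0.02,0,0.07],[0,0.002,-0.02,-0.03,0],[0,0.002,0,-0.04,0],[0,0,0,-0.04,0],[0,0,0,-0.01,0]])

```text
time: 35.7
tool_pos: [0.46, 0.0186, 0.0863]
tool_rot: [-3.135, -0.001, 1.57]
contact_force: [0.1, 0.3, 1.1]
opening: 0.0006
grip_force: 0.0
```

Request:
send_rows(targets=[[0,0,0,0,0],[0,0,0,0,0]])

```text
time: 35.9
tool_pos: [0.4639, 0.0187, 0.091]
tool_rot: [3.139, 0.0, 1.571]
contact_force: [0.8, 1.0, 0.3]
opening: 0.0005
grip_force: 0.0
```

Request:
send_rows(targets=[[0,0,-0.01,-0.003,0],[0,0,-0.01,0,0],[0,0,-0.01,0,0],[0,0,-0.008,0,0],[0,0,0,0,0]])

```text
time: 36.4
tool_pos: [0.4629, -0.0203, 0.0869]
tool_rot: [3.141, 0.0, 1.569]
contact_force: [0.4, -0.2, -0.0]
opening: 0.0004
grip_force: 0.0
```

Request:
send_rows(targets=[[0,0,-0.002,0,0],[0,0,-0.002,0,0],[0,0,-0.001,0,0],[0,0,-0.001,0,0],[0,0,0,0,0]])

```text
time: 36.9
tool_pos: [0.4626, -0.0239, 0.0866]
tool_rot: [3.141, -0.002, 1.571]
contact_force: [-0.1, 5.7, 1.5]
opening: 0.0006
grip_force: 2.7
```

Request:
send_rows(targets=[[0,0,-0.001,0,0],[0,0,-0.001,0,0],[0,0,-0.001,0,0],[0,0,0,0,0]])

```text
time: 37.3
tool_pos: [0.4626, -0.0258, 0.0867]
tool_rot: [3.141, -0.003, 1.571]
contact_force: [0.2, 10.3, 2.5]
opening: 0.0004
grip_force: 5.5
```

Request:
send_rows(targets=[[0,0,-0.001,0,0],[0,0,-0.001,0,0],[0,0,0,0,0]])

```text
time: 37.6
tool_pos: [0.4626, -0.0258, 0.0867]
tool_rot: [3.141, -0.007, 1.57]
contact_force: [1.6, 21.7, 4.9]
opening: 0.0006
grip_force: 10.8
```

Request:
send_rows(targets=[[0,0,0.005,0,0],[0,0,0.004,0,0],[0,0,0,0.016,0],[0,0,0,0,0],[0,0,-0.003,0,0]])

```text
time: 38.1
tool_pos: [0.4628, -0.0242, 0.1025]
tool_rot: [3.141, 0.0, 1.571]
contact_force: [-0.3, 0.5, -0.5]
opening: 0.0009
grip_force: 0.0
```

Request:
send_rows(targets=[[0,0,-0.002,0,0],[0,0,-0.001,0,0],[0,0,-0.001,0,0],[0,0,0,0,0]])

```text
time: 38.5
tool_pos: [0.4624, -0.0259, 0.1021]
tool_rot: [-3.141, -0.004, 1.569]
contact_force: [0.7, 12.5, 3.0]
opening: 0.0006
grip_force: 6.2
```

Request:
send_rows(targets=[[0,0,0.006,0,0],[0,0,0.004,0,0],[0,0,0,0.02,0],[0,0,0,0,0],[0,0,-0.004,0,0]])

```text
time: 39.0
tool_pos: [0.4627, -0.0221, 0.1223]
tool_rot: [3.141, 0.0, 1.571]
contact_force: [-0.3, 0.0, 0.1]
opening: 0.0007
grip_force: 0.0
```

Request:
send_rows(targets=[[0,0,-0.002,0,0],[0,0,-0.001,0,0],[0,0,0,0,0]])

```text
time: 39.3
tool_pos: [0.4624, -0.0253, 0.1221]
tool_rot: [-3.141, -0.0, 1.57]
contact_force: [-0.7, -0.1, -0.2]
opening: 0.0004
grip_force: 0.0
```

Request:
send_rows(targets=[[0,0,0.01,0,0],[0,0,0.03,0.03,0],[0,0,0.03,0.05,0],[0,0,0,0.01,0],[0,0,0,0,0]])

```text
time: 39.8
tool_pos: [0.4635, 0.0415, 0.2068]
tool_rot: [3.138, 0.0, 1.573]
contact_force: [0.2, 0.1, -0.7]
opening: 0.0003
grip_force: 0.0
```

```bash
python3 ed.py; python3 meas.py v .158|cut -c1-230
```

```text
wrist low side left y None right y None rear x None
wrist mid side left y None right y None rear x None
wrist top side left y None right y None rear x None
scene low side left y None right y None rear x (138, np.float64(0.5017), 'slope', np.float64(0.007))
scene mid side left y None right y None rear x (140, np.float64(0.5018), 'slope', np.float64(0.003))
scene top side left y None right y None rear x (137, np.float64(0.5019), 'slope', np.float64(0.003))
side low side left y None right y None rear x None
side mid side left y None right y (39, np.float64(-0.177), 'slope', np.float64(-0.001)) rear x None
side top side left y None right y (173, np.float64(-0.1799), 'slope', np.float64(0.004)) rear x None
39.95 [0.4617 0.0404 0.2039]
scene 0.158 1316 [177. 159.] 0.1572 [array([ 457.9, -112.3]), array([139.7,  95.6]), np.float64(89.7)] [[410.0, -182.0], [505.0, -182.0], [506.0, -43.0], [410.0, -42.0]]
scene lip x [0.4022 0.4097 0.4138] y [-0.1878  0.0874]
side 0.158 2096 [207. 219.] 0.1583 [array([ 456.3, -112.1]), array([139.6,  90.1]), np.float64(89.5)] [[411.0, -182.0], [501.0, -182.0], [502.0, -43.0], [412.0, -42.0]]
side lip x [0.4018 0.4066 0.4112] y [-0.1892  0.0888]
wrist lip x [0.4019 0.4066 0.4109] y [0.0249 0.0951]
```

Request:
send_rows(targets=[[0,0,-0.05,0,0],[0,0,-0.05,0,0],[0,0,-0.05,0,0],[0,0,-0.05,0,0],[0,0,-0.05,0,0]])

```text
time: 40.6
tool_pos: [0.4619, -0.2116, 0.2046]
tool_rot: [-3.141, -0.001, 1.57]
contact_force: [0.6, 0.0, -0.3]
opening: 0.0006
grip_force: 0.0
```

Request:
send_rows(targets=[[0,0,0,0,0],[0,0,0,-0.04,0],[0,0,0,-0.03,0],[0,0,0,-0.01,0],[0,0,0,0,0]])

```text
time: 41.1
tool_pos: [0.4618, -0.2086, 0.124]
tool_rot: [-3.139, -0.002, 1.571]
contact_force: [0.6, 0.6, 0.7]
opening: 0.0005
grip_force: 0.0
```

Request:
send_rows(targets=[[0,0,0.01,0,0],[0,0,0.005,0,0],[0,0,0.003,0,0],[0,0,0.002,0,0],[0,0,0,0,0]])

```text
time: 41.6
tool_pos: [0.463, -0.1892, 0.126]
tool_rot: [3.14, 0.001, 1.571]
contact_force: [0.9, -0.7, -0.2]
opening: 0.0004
grip_force: 0.0
```

Request:
send_rows(targets=[[0,0,0.001,0,0],[0,0,0,0,0]])

```text
time: 41.8
tool_pos: [0.4629, -0.1886, 0.1256]
tool_rot: [3.141, 0.001, 1.571]
contact_force: [-0.3, -0.9, 1.0]
opening: 0.0006
grip_force: 0.7
```

Request:
send_rows(targets=[[0,0,-0.005,0,0],[0,0,-0.01,0,0],[0,0,-0.005,0.04,0],[0,0,0,0.05,0],[0,-0.04,0,0.02,0]])

```text
time: 42.3
tool_pos: [0.4263, -0.2108, 0.2394]
tool_rot: [3.134, 0.004, 1.572]
contact_force: [-0.7, -1.4, 0.5]
opening: 0.0005
grip_force: 0.0
```

Request:
send_rows(targets=[[0,-0.04,0,0,0],[0,0,0,0,0]])

```text
time: 42.5
tool_pos: [0.3792, -0.2084, 0.2359]
tool_rot: [-3.14, 0.0, 1.569]
contact_force: [0.2, 0.5, 0.3]
opening: 0.0005
grip_force: 0.0
```

```bash
python3 ed.py; python3 meas.py w .118 .138 .158|cut -c1-230
```

```text
wrist low side left y None right y None rear x None
wrist mid side left y None right y None rear x None
wrist top side left y None right y None rear x None
scene low side left y None right y None rear x (137, np.float64(0.5017), 'slope', np.float64(0.0))
scene mid side left y None right y None rear x (135, np.float64(0.5017), 'slope', np.float64(0.003))
scene top side left y None right y None rear x (139, np.float64(0.5019), 'slope', np.float64(-0.003))
side low side left y None right y None rear x None
side mid side left y None right y (39, np.float64(-0.1774), 'slope', np.float64(0.004)) rear x None
side top side left y None right y (174, np.float64(-0.1784), 'slope', np.float64(-0.003)) rear x None
42.65 [ 0.3831 -0.209   0.2356]
scene 0.118 88 [197. 177.] 0.1172 [array([501.8, -77.1]), array([64.7,  5.6]), np.float64(90.0)] [[499.0, -110.0], [505.0, -110.0], [505.0, -45.0], [499.0, -45.0]]
scene 0.158 1311 [178. 159.] 0.1571 [array([ 457.2, -110.4]), array([140.9,  95.6]), np.float64(89.2)] [[408.0, -180.0], [504.0, -182.0], [506.0, -41.0], [410.0, -39.0]]
scene lip x [0.4026 0.4093 0.4138] y [-0.1879  0.0877]
side 0.138 200 [209. 246.] 0.1372 [array([ 455.1, -178. ]), array([ 5.8, 87.3]), np.float64(89.8)] [[411.0, -181.0], [499.0, -181.0], [499.0, -175.0], [411.0, -175.0]]
side 0.158 2109 [207. 218.] 0.1584 [array([ 456.2, -110.1]), array([140.6,  90.1]), np.float64(89.9)] [[411.0, -180.0], [501.0, -181.0], [501.0, -40.0], [411.0, -40.0]]
side lip x [0.4018 0.4065 0.411 ] y [-0.1899  0.0618]
wrist 0.158 18627 [352.  74.] 0.1564 [array([ 456.2, -125.1]), array([ 89.3, 104.2]), np.float64(0.0)] [[412.0, -73.0], [412.0, -177.0], [501.0, -177.0], [501.0, -73.0]]
wrist lip x [0.4009 0.4054 0.4102] y [-0.1863 -0.0757]
```

```bash
python3 -c "
from cell import *
print(hand_in())"
```

```text
the job is handed in; nothing more can be done
None
```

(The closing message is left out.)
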